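# Kit up the parts for the next power-supply rebuild

### The arm

A 7-joint arm with a two-finger parallel gripper is mounted at the origin on a cart in front of the work surface, level with it; the furniture and walls round the work are solid. World frame = base frame: x ahead of the robot, y to its left, z up, the work surface at z = 0. Lengths are in m, angles in degrees, forces in N, time in s.
With the tool pointing down it reaches from about 0.4 to 0.875 m from the base axis. Payload 6.5 kg.
Tool frame: the origin (TCP) lies at the very end of the fingers, on their centre line; the grasp point (between the pads) lies arm.tcp_to_grasp behind it (arm.tcp_to_grasp is the distance from the TCP to the grasp point, in m); z points along the fingers, y is the line along which they close (so a half turn about z gives the same grasp; the last joint's range is limited). The gripper opens to 85 mm and grips with 20 to 120 N. Pads are 22 mm wide; open, the fingers measure 114 mm over their backs; the gripper's body (76 mm by 85 mm) begins 54 mm behind the grasp point. The pads swing forward as they close: fully open they stand 13 mm farther back than shut.
Start: joints at [67.712, 30.733, -0.252, 88.115, 0.149, 61.152, -4.079], TCP at [0.206, -0.616, 0.231] pointing down, gripper open.
Joint ranges: [-154.64, 154.64], [-21.42, 123.67], [-72.66, 72.17], [13.99, 137.28], [-74.86, 254.86], [10.95, 109.41], [-158.01, 158.01]. Speed limits (degrees/s): [136.94, 136.94, 180, 180, 180, 180, 180].

### API

Orientations are given as [roll, pitch, yaw] about the fixed x, y, z axes, in that order (R = Rz(yaw) Ry(pitch) Rx(roll)).
In Python, from cell import arm gives the robot as it stands. The module is installed in compiled form; this text tells all that it offers.
- The arm moves only by the tool drive_tool, never from a script. Its argument "motion" is a list of rows, each an object of numbers: "hand": the opening, from 0 (shut) to 1 (fully open); "x", "y", "z": the shift along the tool's x, y, z in m; "roll": the turn about the tool's z in degrees. A call has 1 to 12 rows; each row shifts and turns the commanded pose from where the row before left it, along the tool's axes as they then stand; what a row does not reach is not made up. A row lasts 1/10 s, in which the tool goes at most 50 mm and 8.59 degrees, less where a joint would pass 70% of its speed; a pose out of reach is approached as far as the arm can. A call is refused whole if a number of a shift passes 0.05 or a number of a turn 8.59, either way. A call with a gripper value outside its range is refused whole. The fingers move at their own pace and stop on an object; "squeeze" is the grip in N (left out, the last holds). Time passes only in rows, so rows that do not move let the fingers close. It gives the time, the measured TCP pose, the force, the opening and the grip force at its end, in the units of the state.
- arm.sense(): the state, without advancing time (a new reading comes with each control period).
- arm.read_camera(name): name is "scene" or "top" or "wrist"; returns a dict with "pixels" (384x512x3 uint8, red, green, blue), "range_z" (384x512 float32, m along the optical axis (not along the pixel's ray), 0 where there is no reading), "intrinsics" (3x3 intrinsics, pixels), "R" (3x3) and "t" (3): a world point X has camera coordinates R X + t; the wrist camera has in their place "tool_from_camera" (4x4, takes a point from camera to tool coordinates, whose origin is the TCP and whose axes are the flange's). Camera axes: x right, y down, z forward; pixel columns grow to the right and rows downward; lengths in m; the calibration is good to about 2 mm. A picture is of the moment at which its call begins: read the wrist's pose just before it.
- arm.close_job(): hands the job in; it is judged then, once.
Trained networks look in the newest picture that a camera, given by its name, has taken for a name from the list of things; names that differ only in an ending like _2 or _b are one class to them, and where a whole thing is asked for, a point or a joint stands for the part that bears it (a point fixed in the world has none). Each returns a list of dicts, best first, with "conf" (0 to 1); they miss things now and then, are a little off and sometimes report something else, mostly with a low value. They report only what shows in the picture. A call takes as long as a camera call. They do not tell look-alikes from the thing itself.
- arm.find_in(camera, target): "at" ([row, column] as shares, 0 to 1, of the picture: columns of its width, rows of its height, amid what is visible of it).
- arm.regions_of(camera, target): "region" (384x512 bool, what is visible of it) and "at" ([row, column] as shares, 0 to 1, of the picture: columns of its width, rows of its height, amid what is visible of it).
- arm.place_of(camera, target): "at" ([row, column] as shares, 0 to 1, of the picture: columns of its width, rows of its height: a listed point, or the origin of a listed thing).
The state is a dict: "time": time; "q": joint angles; "joint_velocities": joint speeds; "tau": joint torques, N m; "eef_pos": TCP position; "tcp_rot": TCP orientation; "force": force on the tool from outside, world axes, zero at the start; "torque": the same for the moment, N m; "gripper_width": finger opening in m; "grip_force": force on a finger pad.
Only numpy, scipy, OpenCV 4.12 (cv2) and the standard library are available. Lean on these libraries where they do the work, as an engineer would, in place of code of your own. Each camera call takes 0.05 s, during which the arm holds its last target. There are 200 camera calls.

### The job

Get the parts together for the next power-supply rebuild: seat the heat sink, the larger capacitor and the relay upright in their matching recesses in the plywood kit tray, and set the larger transformer lengthways between the guides at the raised end of the roller lane and let it roll down, so that it ends lying against the stop. The smaller capacitor and the smaller transformer are not for this job: leave them where they stand.

Things in the scene. Friction and masses are not known exactly. Their poses are not given: they have to be found in the camera images.
- heatsink_centre (a point): Finned bare-alloy heat sink, loose, 45 x 70 mm and 29 mm high, fins up, 0.14 kg. Point: its centre, 14.5 mm above its underside. x across its 45 mm width (grip it across this), y along its 70 mm length and the fins, z up.
- capacitor_large_centre (a point): The larger of two upright can capacitors, loose: 36 mm diameter, 55 mm tall over two stubs on top (the can itself is 50 mm tall), blue sleeve. Point: its centre, 27.5 mm above its underside; z up.
- relay_centre (a point): Plug-in relay, loose: upright beige block on a dark foot, 23 x 30 mm and 38 mm tall, 50 g. The point is its centre, 19 mm above its underside. x runs across its 23 mm side, y along its 30 mm side, z up.
- transformer_large_centre (a point): Larger of two transformers, loose: 90 mm long over its thin feet, 54 wide, 46 high, 0.34 kg, flat underside. Point: its middle, 22 mm above the underside; y along its length, z up. Grip the lamination block by its flat end faces, 26 mm either side of the point along y (block 29 mm wide, 44 high); the 2 mm thick feet reach 45 mm either side. Coil 24.5 mm either side in x, 9 to 36 mm up.
- capacitor_small_centre (a point): Look-alike, to be left: the smaller upright can capacitor, 31 mm diameter, 45 mm tall (black sleeve). The point is its centre, 22.5 mm above its underside.
- transformer_small_centre (a point): Look-alike, to be left: the smaller transformer, 73 mm long over its feet, 43 mm wide, 37 mm high. The point is the middle of it, 18 mm above its underside; y along its length.
- kit_tray: Plywood kit tray, fixed, 210 x 86 x 18 mm high, with three recesses 8 mm deep (floor 10 mm above the bench). Origin: centre of underside; x along its length, z up. On its centre line: heat sink recess at x = -55 mm (84 along x by 59), heat sink's length along the tray; relay recess at x = +17 mm (44 by 37), relay's 30 mm side along x; round capacitor recess at x = +72 mm (50 diameter).
- lane: Roller lane, fixed: 240 mm sloping bed of free rollers between guides 70 mm apart, 20 mm higher. Origin: on the bench under its middle; x up the slope (8 degrees), y across. Roller tops at z = 0.0525 + 0.14 x (m), x = -0.1 to 0.1. Low end: stop at x = -0.11; raised end open. The larger transformer released with its centre near x = 0.05 rolls down in about 2 s to rest near x = -0.07.
Mind the look-alikes: they are no part of the job. What is shaped like the part that bears relay_centre but yellow is not meant.

How it is judged (in metres and radians):
On the way:
1. the larger transformer is set on the rollers in the upper half of the lane, between the guides (x of transformer_large_centre in the frame of lane between 0.015 and 0.12 m and y of transformer_large_centre in the frame of lane between -0.025 and 0.025 m and z of transformer_large_centre in the frame of lane below 0.107 m and angle between the y axis of transformer_large_centre and the x axis of lane, either way round below 0.4 rad), for 0.05 s.
At the end, for the whole second after the job is handed in: Heat sink, relay and larger capacitor stand seated in their own recesses (within 14 mm of centre, 4 mm of height, upright); the larger transformer rests on the rollers against the stop (within 15 mm, 22 mm sideways); the two smaller look-alikes within 20 mm of their places; all at rest (x of heatsink_centre in the frame of kit_tray between -0.069 and -0.041 m and y of heatsink_centre in the frame of kit_tray between -0.014 and 0.014 m and z of heatsink_centre in the frame of kit_tray between 0.0205 and 0.0285 m and angle between each of heatsink_centre, relay_centre, capacitor_large_centre's own z axis and vertical below 0.12 rad and linear speed of each of heatsink, relay, capacitor_large, transformer_large below 0.03 m/s and x of relay_centre in the frame of kit_tray between 0.003 and 0.031 m and y of relay_centre in the frame of kit_tray between -0.014 and 0.014 m and z of relay_centre in the frame of kit_tray between 0.025 and 0.033 m and x of capacitor_large_centre in the frame of kit_tray between 0.058 and 0.086 m and y of capacitor_large_centre in the frame of kit_tray between -0.014 and 0.014 m and z of capacitor_large_centre in the frame of kit_tray between 0.0335 and 0.0415 m and x of transformer_large_centre in the frame of lane between -0.085 and -0.055 m and y of transformer_large_centre in the frame of lane between -0.022 and 0.022 m and z of transformer_large_centre in the frame of lane between 0.055 and 0.075 m and angle between the y axis of transformer_large_centre and the x axis of lane, either way round below 0.35 rad and distance of each of capacitor_small_centre, transformer_small_centre from where it was at the start of the episode below 0.02 m); the robot touches nothing.
It fails at once if the smaller capacitor is moved or knocked over (distance of capacitor_small_centre from where it was at the start of the episode above 0.02 m or angle between capacitor_small_centre's own z axis and vertical above 0.5 rad).
It fails at once if the smaller transformer is moved or knocked over (distance of transformer_small_centre from where it was at the start of the episode above 0.02 m or angle between transformer_small_centre's own z axis and vertical above 0.5 rad).
It also fails if it takes over 120 s, if anything falls off the work surface, if the arm or the gripper's body presses on something with over 40 N, if the wrist force passes 120 N, or if a joint passes its speed limit or range.

## Working session

There is one attempt and no reset: what is moved stays moved. The work goes in short steps, Python scripts to look and compute and a tool call to move; the robot and the scene stay as the last step left them, time stands still between calls to the robot, and variables do not carry over. Pictures are saved under pics/ and viewed, at most 14 in all, crops included, and the job is handed in when it is done.

Besides the shell and the picture viewer there is one more tool, called after "Call:" as name([rows], argument=value, ...), one row to a line, values as JSON. drive_tool: Moves the arm, as the interface text tells. Its arguments: {"type":"object","properties":{"motion":{"type":"array"},"squeeze":{"type":"number"}},"required":["motion"]}

```bash
mkdir -p pics; cat > h.py <<'E'
import numpy as np, cv2
from cell import arm
def save(c,n): cv2.imwrite('pics/'+n,c['pixels'][:,:,::-1])
def world(c,T=None):
    K=c['intrinsics'];z=c['range_z'];v,u=np.mgrid[0:384,0:512]
    P=np.stack([(u-K[0,2])/K[0,0]*z,(v-K[1,2])/K[1,1]*z,z],-1)
    if T is not None: return P@T[:3,:3].T+T[:3,3]
    return (P-c['t'])@c['R']
E
python3 - <<'E'
from h import *
s=arm.sense();print({k:np.round(v,3) for k,v in s.items()},arm.tcp_to_grasp)
ims=[]
for n in['top','scene']:
    c=arm.read_camera(n);save(c,n+'0.png');W=world(c);np.savez(n+'0.npz',W=W,p=c['pixels'],z=c['range_z'])
    print(n,c['intrinsics'].round(1).tolist(),(-c['R'].T@c['t']).round(3))
    for t in['heatsink_centre','capacitor_large_centre','relay_centre','transformer_large_centre','kit_tray','lane']:
        for d in arm.regions_of(n,t):
            m=d['region']&(c['range_z']>0);p=W[m]
            print(t,round(d['conf'],2),(np.array(d['at'])*[384,512]).round(),m.sum(),np.median(p,0).round(3),np.percentile(p,2,0).round(3),np.percentile(p,98,0).round(3))
E
```

```text
{'time': np.float64(0.0), 'q': array([67.711, 30.777, -0.254, 88.17 ,  0.149, 61.152, -4.078]), 'joint_velocities': array([-0.028, -0.017,  0.065, -0.134, -0.025,  0.041, -0.063]), 'tau': array([ 0.0000e+00, -5.8341e+01,  1.0490e+00, -2.5911e+01,  1.2000e-02,
        1.0000e-02,  0.0000e+00]), 'eef_pos': array([ 0.206, -0.616,  0.23 ]), 'tcp_rot': array([-1.79901e+02,  7.00000e-03,  1.85020e+01]), 'force': array([-0.515, -0.058, -0.884]), 'torque': array([0.022, 0.034, 0.069]), 'grip_force': np.float64(0.0), 'gripper_width': np.float64(0.085)} 0.0187
top [[417.0, 0.0, 252.8], [0.0, 417.0, 193.2], [0.0, 0.0, 1.0]] [ 0.459 -0.121  1.306]
heatsink_centre 0.47 [177. 186.] 228 [0.655 0.08  0.021] [0.629 0.039 0.002] [0.671 0.106 0.034]
capacitor_large_centre 0.55 [177. 219.] 136 [ 0.647 -0.017  0.049] [ 0.632 -0.032 -0.001] [0.665 0.001 0.057]
relay_centre 0.66 [179. 276.] 65 [ 0.648 -0.192  0.037] [ 0.639 -0.204  0.013] [ 0.661 -0.179  0.044]
relay_centre 0.65 [210. 279.] 66 [ 0.553 -0.197  0.038] [ 0.542 -0.212  0.011] [ 0.565 -0.185  0.042]
relay_centre 0.64 [177. 326.] 87 [ 0.646 -0.3
[... 794 characters left out ...]
.] 3038 [ 0.485 -0.299  0.014] [ 0.395 -0.341  0.006] [ 0.585 -0.258  0.022]
relay_centre 0.59 [251. 332.] 202 [ 0.645 -0.361  0.031] [ 0.637 -0.371  0.002] [ 0.661 -0.346  0.041]
relay_centre 0.54 [279. 362.] 214 [ 0.66  -0.457  0.033] [ 0.649 -0.467  0.004] [ 0.675 -0.441  0.041]
relay_centre 0.46 [203. 293.] 188 [ 0.65 -0.2   0.03] [ 0.641 -0.209  0.001] [ 0.666 -0.178  0.041]
relay_centre 0.43 [218. 266.] 136 [ 0.553 -0.208  0.035] [ 0.544 -0.215  0.006] [ 0.565 -0.191  0.042]
transformer_large_centre 0.74 [294. 320.] 668 [ 0.554 -0.439  0.04 ] [ 0.536 -0.462  0.001] [ 0.582 -0.396  0.049]
kit_tray 0.85 [266. 260.] 3200 [ 0.484 -0.3    0.014] [ 0.392 -0.342  0.003] [ 0.585 -0.257  0.022]
```

```bash
python3 - <<'E'
import cv2
a=cv2.imread('pics/top0.png')[110:300,90:400];cv2.imwrite('pics/t1.png',cv2.resize(a,None,fx=2.5,fy=2.5,interpolation=cv2.INTER_CUBIC))
a=cv2.imread('pics/scene0.png');cv2.imwrite('pics/s1.png',cv2.resize(a,None,fx=1.5,fy=1.5,interpolation=cv2.INTER_CUBIC))
E
```

```text
(no output)
```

View pics/t1.png

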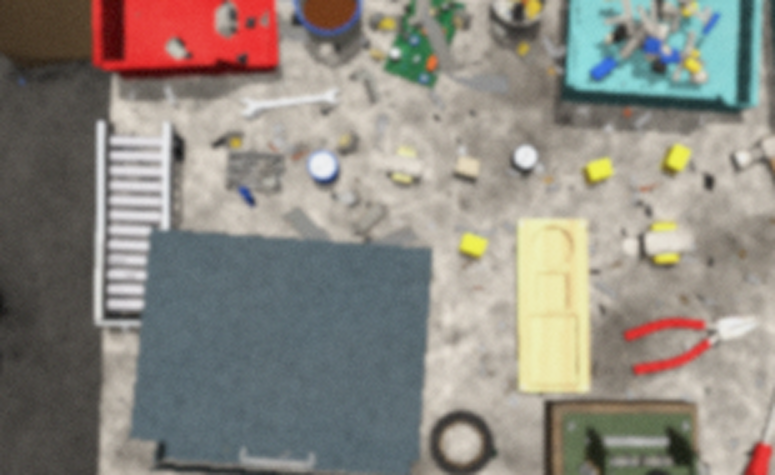

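View pics/s1.png

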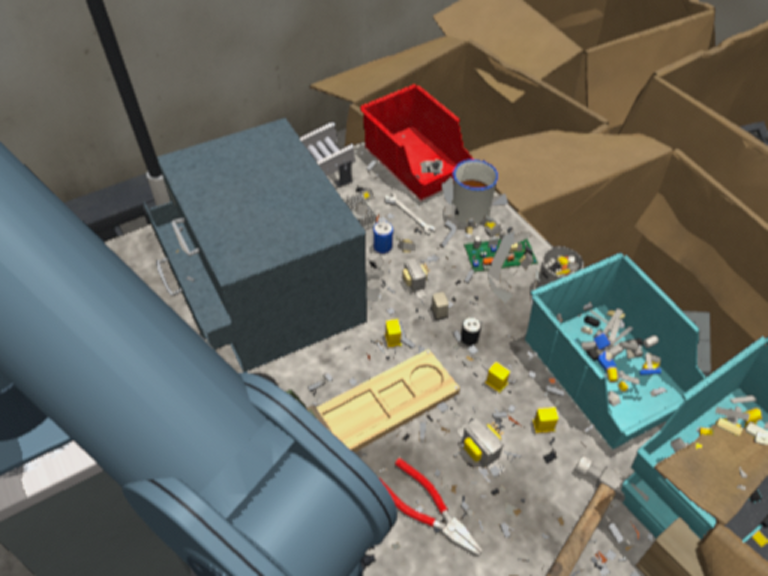

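The top picture (2.5x crop, offset 90,110) shows these positions:
- Heat sink at (255,170).
- Blue capacitor at (322,165).
- Small transformer at (403,165).
- Beige relay at (467,167).
- Black small capacitor at (525,157).
- Tray at (555,305).
- Larger transformer at (665,243).
- Lane at (135,220), partly behind a tall cabinet.

The yellow blocks are decoys.

```bash
python3 - <<'E'
from h import *
d=np.load('top0.npz');W=d['W'];z=W[...,2]
def rect(name,lo,hi,x0,x1,y0,y1):
    m=(z>lo)&(z<hi)&(W[...,0]>x0)&(W[...,0]<x1)&(W[...,1]>y0)&(W[...,1]<y1)
    p=W[m];r=cv2.minAreaRect(p[:,:2].astype(np.float32));print(name,m.sum(),np.round(r[0],3),np.round(r[1],3),round(r[2],1),'zmed',np.median(p[:,2]).round(3),p[:,2].max().round(3));return p
rect('cab',.15,.6,.1,.6,-.2,.3)
rect('hs',.012,.05,.61,.7,.03,.12)
rect('capL',.04,.08,.61,.7,-.05,.03)
rect('trS',.012,.05,.61,.7,-.16,-.08)
rect('relay',.028,.05,.62,.68,-.22,-.17)
rect('capS',.03,.06,.62,.7,-.3,-.24)
rect('trL',.015,.07,.52,.6,-.48,-.38)
rect('trLb',.04,.07,.52,.6,-.48,-.38)
rect('tray',.008,.03,.36,.6,-.35,-.245)
p=rect('lane',.025,.15,.4,.75,.13,.3)
rect('rails',.075,.15,.4,.75,.13,.3)
# z profile along lane
for x in np.arange(.42,.74,.02):
    q=p[(abs(p[:,0]-x)<.01)]
    print(round(x,2),[ (round(float(y),3),round(float(np.median(q[abs(q[:,1]-y)<.005,2])),3)) for y in np.arange(.15,.27,.01) if (abs(q[:,1]-y)<.005).any()])
# tall obstacles
for x in np.arange(.3,.95,.05): print(round(x,2),[round(float(z[(abs(W[...,0]-x)<.025)&(abs(W[...,1]-y)<.025)].max(initial=-1)),2) for y in np.arange(-.65,.4,.05)])
E
```

```text
cab 9883 [0.428 0.011] [0.3   0.242] 86.0 zmed 0.216 0.224
hs 381 [0.656 0.074] [0.088 0.075] 15.3 zmed 0.027 0.05
capL 111 [ 0.649 -0.016] [0.033 0.034] 0.8 zmed 0.05 0.058
trS 165 [ 0.654 -0.115] [0.043 0.043] 89.3 zmed 0.035 0.045
relay 63 [ 0.651 -0.193] [0.027 0.02 ] 78.5 zmed 0.038 0.045
capS 82 [ 0.662 -0.264] [0.028 0.029] 88.2 zmed 0.041 0.047
trL 270 [ 0.56  -0.434] [0.053 0.055] 8.1 zmed 0.044 0.053
trLb 176 [ 0.56  -0.434] [0.037 0.055] 0.8 zmed 0.046 0.053
tray 1831 [ 0.478 -0.295] [0.099 0.231] 89.6 zmed 0.016 0.026
lane 1675 [0.579 0.208] [0.086 0.243] 88.6 zmed 0.057 0.094
rails 199 [0.637 0.207] [0.086 0.118] 88.0 zmed 0.082 0.094
0.42 []
0.44 []
0.46 [(0.2, 0.063), (0.21, 0.065), (0.22, 0.065), (0.23, 0.066), (0.24, 0.064), (0.25, 0.057)]
0.48 [(0.2, 0.039), (0.21, 0.037), (0.22, 0.037), (0.23, 0.036), (0.24, 0.039), (0.25, 0.055)]
0.5 [(0.2, 0.039), (0.21, 0.04), (0.22, 0.039), (0.23, 0.04), (0.24, 0.043), (0.25, 0.06)]
0.52 [(0.2, 0.043), (0.21, 0.042), (0.22, 0.042), (0.23, 0.041), (0.24, 0.043), (0.25, 0.064)]
0.54 [(0.2, 0.047), (0.21, 0.046), (0.22, 0.045), (0
[... 2084 characters left out ...]
04, 0.06, 0.06, 0.05, 0.03, 0.09, 0.07, 0.09, -1.0, -1.0]
0.7 [0.18, 0.22, 0.06, 0.12, 0.13, 0.13, 0.12, 0.01, 0.04, 0.01, 0.01, 0.03, 0.03, 0.01, 0.01, 0.04, 0.09, 0.07, 0.09, -1.0, -1.0]
0.75 [0.19, 0.23, 0.06, 0.08, 0.12, 0.12, 0.13, 0.12, 0.03, 0.02, 0.01, 0.03, 0.05, 0.01, 0.06, 0.1, 0.11, 0.1, 0.1, -1.0, -1.0]
0.8 [0.19, 0.22, 0.07, 0.07, 0.09, 0.09, 0.09, 0.13, 0.08, 0.01, 0.04, 0.04, 0.1, 0.1, 0.06, 0.03, 0.04, 0.04, 0.1, -1.0, -1.0]
0.85 [0.17, 0.22, 0.22, 0.08, 0.08, 0.09, 0.07, 0.12, 0.08, 0.08, 0.05, 0.04, 0.1, 0.1, 0.06, 0.03, 0.01, 0.01, 0.11, -1.0, -1.0]
0.9 [0.22, 0.22, 0.22, 0.12, 0.13, 0.13, 0.12, 0.13, 0.07, 0.01, 0.03, 0.01, 0.1, 0.1, 0.06, 0.1, 0.1, 0.1, 0.1, -1.0, -1.0]
```

```bash
cat >> h.py <<'E'
def plan(x,y,z,yaw,vmax=.048):
    """print rows (tool axes) to world goal, turning evenly along the way"""
    s=arm.sense();p=np.array(s['eef_pos']);w=s['tcp_rot'][2];d=np.array([x,y,z])-p;t=(w-yaw+180)%360-180
    n=int(np.ceil(max(np.linalg.norm(d)/vmax,abs(t)/8.5,1)));rows=[];print('from',p.round(4),'yaw',round(w,1),'rows',n)
    for i in range(n):
        a=np.radians(w);D=(np.array([x,y,z])-p)/(n-i);r=round(t/n,1)
        v=np.array([[np.cos(a),np.sin(a),0],[np.sin(a),-np.cos(a),0],[0,0,-1]])
        q=np.round(v@D,3);p=p+v.T@q;w-=r;rows.append(q.tolist()+[r])
    print(*rows,sep='\n')
def Twrist(s=None):
    from scipy.spatial.transform import Rotation as R
    s=s or arm.sense();T=np.eye(4);T[:3,:3]=R.from_euler('xyz',s['tcp_rot'],degrees=True).as_matrix();T[:3,3]=s['eef_pos'];return T
def wrist(name=None):
    T=Twrist();c=arm.read_camera('wrist');M=T@c['tool_from_camera'];c['W']=world(c,M)
    if name: save(c,name)
    return c
E
python3 -c "
from h import *
plan(.54,-.42,.28,0)"
```

```text
from [ 0.2062 -0.6164  0.2313] yaw 18.5 rows 9
[0.042, -0.009, -0.005, np.float64(2.1)]
[0.042, -0.01, -0.005, np.float64(2.1)]
[0.041, -0.012, -0.006, np.float64(2.1)]
[0.041, -0.014, -0.005, np.float64(2.1)]
[0.04, -0.015, -0.006, np.float64(2.1)]
[0.04, -0.016, -0.005, np.float64(2.1)]
[0.039, -0.018, -0.006, np.float64(2.1)]
[0.039, -0.019, -0.005, np.float64(2.1)]
[0.037, -0.021, -0.006, np.float64(2.1)]
```

Call:
drive_tool([
  {"x": 0.042, "y": -0.009, "z": -0.005, "roll": 2.1},
  {"x": 0.042, "y": -0.01, "z": -0.005, "roll": 2.1},
  {"x": 0.041, "y": -0.012, "z": -0.006, "roll": 2.1},
  {"x": 0.041, "y": -0.014, "z": -0.005, "roll": 2.1},
  {"x": 0.04, "y": -0.015, "z": -0.006, "roll": 2.1},
  {"x": 0.04, "y": -0.016, "z": -0.005, "roll": 2.1},
  {"x": 0.039, "y": -0.018, "z": -0.006, "roll": 2.1},
  {"x": 0.039, "y": -0.019, "z": -0.005, "roll": 2.1},
  {"x": 0.037, "y": -0.021, "z": -0.006, "roll": 2.1},
  {"hand": 1},
  {"hand": 1},
])

```text
validation failed for argument at $.mo...
```

```bash
python3 - <<'E'
from h import *
c=wrist('w1.png');print(c['tool_from_camera'].round(3).tolist(),c['intrinsics'].round(1).tolist());W=c['W']
for v in(40,192,340):print([W[v,u].round(3).tolist() for u in(40,256,470)])
cv2.imwrite('pics/w1b.png',cv2.resize(cv2.imread('pics/w1.png'),None,fx=1.3,fy=1.3))
E
```

```text
[[-0.001, -0.946, -0.324, 0.084], [1.0, -0.002, 0.001, 0.001], [-0.002, -0.324, 0.946, -0.142], [0.0, 0.0, 0.0, 1.0]] [[266.9, 0.0, 251.9], [0.0, 266.9, 190.5], [0.0, 0.0, 1.0]]
[[0.275, -0.417, 0.134], [0.354, -0.574, -0.001], [0.438, -0.826, 0.0]]
[[-0.381, 0.178, -0.749], [-0.078, -0.733, -0.747], [0.27, -0.853, 0.092]]
[[0.198, -0.55, 0.309], [0.218, -0.614, 0.309], [0.239, -0.679, 0.308]]
```

View pics/w1b.png

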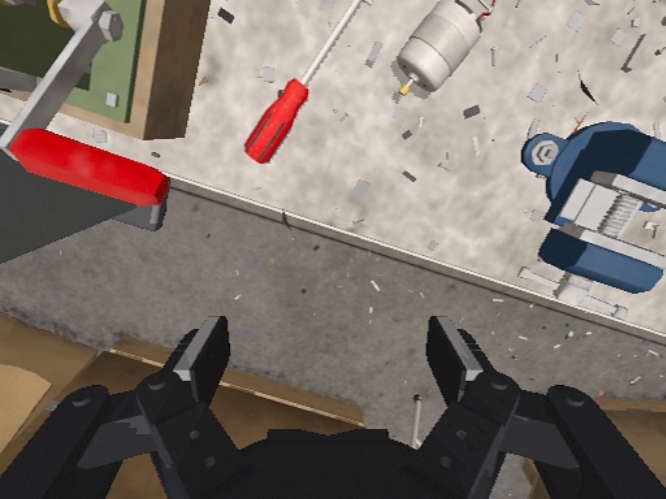

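The wrist picture shows the bench edge and the open fingers at the bottom; the move was refused, so the arm has not moved. I'll resend it with every field filled in.

Call:
drive_tool([
  {"hand": 1, "x": 0.042, "y": -0.009, "z": -0.005, "roll": 2.1},
  {"hand": 1, "x": 0.042, "y": -0.01, "z": -0.005, "roll": 2.1},
  {"hand": 1, "x": 0.041, "y": -0.012, "z": -0.006, "roll": 2.1},
  {"hand": 1, "x": 0.041, "y": -0.014, "z": -0.005, "roll": 2.1},
  {"hand": 1, "x": 0.04, "y": -0.015, "z": -0.006, "roll": 2.1},
  {"hand": 1, "x": 0.04, "y": -0.016, "z": -0.005, "roll": 2.1},
  {"hand": 1, "x": 0.039, "y": -0.018, "z": -0.006, "roll": 2.1},
  {"hand": 1, "x": 0.039, "y": -0.019, "z": -0.005, "roll": 2.1},
  {"hand": 1, "x": 0.037, "y": -0.021, "z": -0.006, "roll": 2.1},
  {"hand": 1, "x": 0, "y": 0, "z": 0, "roll": 0},
  {"hand": 1, "x": 0, "y": 0, "z": 0, "roll": 0},
])

```text
time: 1.85
eef_pos: [0.5407, -0.4191, 0.2801]
tcp_rot: [-180.0, -0.0, -0.2]
force: [-0.9, -0.6, -0.6]
gripper_width: 0.0858
grip_force: 0.0
```

```bash
python3 - <<'E'
from h import *
s=arm.sense();print(s['time'],s['eef_pos'],s['tcp_rot'],s['q'])
c=wrist('w2.png');W=c['W'];np.savez('w2.npz',W=W,p=c['pixels'])
def rect(name,lo,hi,x0,x1,y0,y1):
    m=(W[...,2]>lo)&(W[...,2]<hi)&(W[...,0]>x0)&(W[...,0]<x1)&(W[...,1]>y0)&(W[...,1]<y1)
    if m.sum()<5: return print(name,m.sum())
    p=W[m];r=cv2.minAreaRect(p[:,:2].astype(np.float32));print(name,m.sum(),np.round(r[0],4),np.round(r[1],3),round(r[2],1),'zmed',np.median(p[:,2]).round(4))
rect('trL block',.04,.07,.51,.61,-.5,-.37);rect('trL',.012,.07,.51,.61,-.5,-.37);rect('coil',.03,.039,.51,.61,-.5,-.37)
rect('tray',.013,.03,.35,.61,-.36,-.24)
for d in arm.place_of('wrist','transformer_large_centre')+arm.place_of('wrist','kit_tray'):
    v,u=(np.array(d['at'])*[384,512]).astype(int);print(d['conf'],v,u,W[v,u].round(3))
cv2.imwrite('pics/w2b.png',cv2.resize(cv2.imread('pics/w2.png'),None,fx=1.3,fy=1.3))
E
```

```text
1.85 [ 0.54073723 -0.41911696  0.2801213 ] [-1.79991575e+02 -2.98873288e-03 -2.29986665e-01] [ 34.20425065  31.92203456  -0.29361735  79.22827958   0.15717281
  68.85228775 -56.33165923]
trL block 797 [ 0.5603 -0.4346] [0.03  0.055] 4.7 zmed 0.0445
trL 1118 [ 0.5631 -0.4352] [0.056 0.053] 89.5 zmed 0.044
coil 280 [ 0.5631 -0.4348] [0.047 0.053] 88.8 zmed 0.035
tray 3953 [ 0.479  -0.3041] [0.224 0.104] 2.0 zmed 0.017
0.73 142 259 [ 0.568 -0.43   0.044]
0.66 187 181 [ 0.491 -0.304  0.009]
0.17 143 258 [ 0.567 -0.429  0.045]
```

View pics/w2b.png

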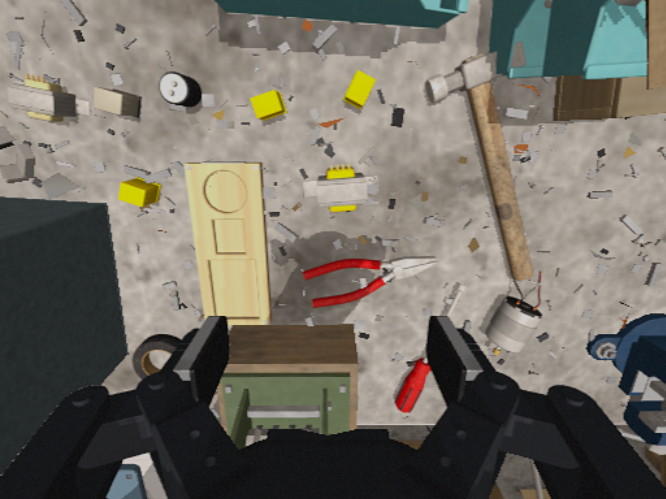

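The wrist picture (1.3x) shows these positions:
- Larger transformer at (342,188), turned about 4°.
- Tray at (230,245).
- Pliers well clear below the transformer.
- A tall instrument at (290,370), near the tray's low-x end.

I'll plan the transformer grasp now.

```bash
python3 - <<'E'
from h import *
d=np.load('w2.npz');W=d['W'];
m=(W[...,2]>.1)&(W[...,2]<.3)&(W[...,0]>.25)&(W[...,0]<.4)&(W[...,1]>-.45)&(W[...,1]<-.2)
print('instr',W[m].max(0),np.percentile(W[m],[50,98,99.5],0).round(3))
# block angle by edges: x-extent edges of block top as fn of y
m=(W[...,2]>.041)&(W[...,2]<.05)&(abs(W[...,0]-.56)<.03)&(abs(W[...,1]+.4346)<.03);p=W[m]
for y in np.arange(-.455,-.41,.01):
    q=p[abs(p[:,1]-y)<.005,0];print(round(y,3),q.min().round(4),q.max().round(4))
plan(.5605,-.4345,.010,4)
E
```

```text
instr [ 0.35061754 -0.30198125  0.16654319] [[ 0.334 -0.346  0.122]
 [ 0.346 -0.322  0.158]
 [ 0.349 -0.304  0.163]]
-0.455 0.5478 0.5764
-0.445 0.5464 0.5763
-0.435 0.5464 0.575
-0.425 0.5447 0.5737
-0.415 0.545 0.5736
from [ 0.5381 -0.4217  0.2802] yaw -0.5 rows 6
[0.004, 0.002, 0.045, np.float64(-0.8)]
[0.004, 0.002, 0.045, np.float64(-0.8)]
[0.004, 0.002, 0.045, np.float64(-0.8)]
[0.003, 0.002, 0.045, np.float64(-0.8)]
[0.004, 0.003, 0.045, np.float64(-0.8)]
[0.003, 0.002, 0.045, np.float64(-0.8)]
```

Call:
drive_tool([
  {"hand": 1, "x": 0.004, "y": 0.002, "z": 0.045, "roll": -0.8},
  {"hand": 1, "x": 0.004, "y": 0.002, "z": 0.045, "roll": -0.8},
  {"hand": 1, "x": 0.004, "y": 0.002, "z": 0.045, "roll": -0.8},
  {"hand": 1, "x": 0.003, "y": 0.002, "z": 0.045, "roll": -0.8},
  {"hand": 1, "x": 0.004, "y": 0.003, "z": 0.045, "roll": -0.8},
  {"hand": 1, "x": 0.003, "y": 0.002, "z": 0.025, "roll": -0.8},
  {"hand": 1, "x": 0, "y": 0, "z": 0.01, "roll": 0},
  {"hand": 1, "x": 0, "y": 0, "z": 0.01, "roll": 0},
  {"hand": 1, "x": 0, "y": 0, "z": 0, "roll": 0},
  {"hand": 1, "x": 0, "y": 0, "z": 0, "roll": 0},
])

```text
time: 3.0
eef_pos: [0.5625, -0.4336, 0.0119]
tcp_rot: [179.9, -0.1, 4.4]
force: [0.2, -0.0, 0.8]
gripper_width: 0.0852
grip_force: 0.0
```

Call:
drive_tool([
  {"hand": 0, "x": -0.001, "y": 0, "z": 0, "roll": 0},
  {"hand": 0, "x": 0, "y": 0, "z": 0, "roll": 0},
  {"hand": 0, "x": 0, "y": 0, "z": 0, "roll": 0},
  {"hand": 0, "x": 0, "y": 0, "z": 0, "roll": 0},
  {"hand": 0, "x": 0, "y": 0, "z": 0, "roll": 0},
  {"hand": 0, "x": 0, "y": 0, "z": 0, "roll": 0},
  {"hand": 0, "x": 0, "y": 0, "z": 0, "roll": 0},
  {"hand": 0, "x": 0, "y": 0, "z": 0, "roll": 0},
], squeeze=60)

```text
time: 3.8
eef_pos: [0.5617, -0.4335, 0.0117]
tcp_rot: [179.9, -0.1, 4.4]
force: [-0.7, 0.1, 4.7]
gripper_width: 0.0522
grip_force: 64.0
```

```bash
python3 -c "
from h import *
plan(.56,-.43,.33,60);
import h
class A:pass
o=arm.sense
print(o()['gripper_width'],o()['grip_force'])"
```

```text
from [ 0.5617 -0.4335  0.0117] yaw 4.4 rows 7
[-0.0, -0.001, -0.045, np.float64(-7.9)]
[-0.0, -0.0, -0.046, np.float64(-7.9)]
[-0.0, -0.001, -0.045, np.float64(-7.9)]
[-0.0, -0.0, -0.046, np.float64(-7.9)]
[-0.0, -0.001, -0.045, np.float64(-7.9)]
[-0.0, -0.001, -0.046, np.float64(-7.9)]
[0.0, -0.0, -0.045, np.float64(-7.9)]
0.052150774840420334 63.995243310928345
```

Call:
drive_tool([
  {"hand": 0, "x": 0, "y": 0, "z": -0.04, "roll": 0},
  {"hand": 0, "x": 0, "y": 0, "z": -0.045, "roll": -8},
  {"hand": 0, "x": 0, "y": 0, "z": -0.045, "roll": -8},
  {"hand": 0, "x": 0, "y": 0, "z": -0.045, "roll": -8},
  {"hand": 0, "x": 0, "y": 0, "z": -0.045, "roll": -8},
  {"hand": 0, "x": 0, "y": 0, "z": -0.045, "roll": -8},
  {"hand": 0, "x": 0, "y": 0, "z": -0.045, "roll": -8},
  {"hand": 0, "x": 0, "y": 0, "z": 0, "roll": -8},
  {"hand": 0, "x": 0, "y": 0, "z": 0, "roll": 0},
])

```text
time: 4.7
eef_pos: [0.561, -0.4329, 0.3212]
tcp_rot: [179.9, 0.0, 60.5]
force: [-1.1, 0.2, -4.3]
gripper_width: 0.0517
grip_force: 65.0
```

```bash
python3 -c "
from h import *
plan(.62,.205,.31,89)"
```

```text
from [ 0.561  -0.4329  0.3212] yaw 60.5 rows 14
[0.042, -0.019, 0.001, np.float64(-2.0)]
[0.042, -0.017, 0.001, np.float64(-2.0)]
[0.043, -0.016, 0.001, np.float64(-2.0)]
[0.043, -0.014, 0.001, np.float64(-2.0)]
[0.044, -0.013, 0.001, np.float64(-2.0)]
[0.044, -0.011, 0.001, np.float64(-2.0)]
[0.045, -0.01, 0.001, np.float64(-2.0)]
[0.045, -0.008, 0.001, np.float64(-2.0)]
[0.045, -0.007, 0.001, np.float64(-2.0)]
[0.046, -0.005, 0.0, np.float64(-2.0)]
[0.046, -0.003, 0.001, np.float64(-2.0)]
[0.046, -0.002, 0.0, np.float64(-2.0)]
[0.046, -0.0, 0.001, np.float64(-2.0)]
[0.045, 0.001, 0.0, np.float64(-2.0)]
```

Call:
drive_tool([
  {"hand": 0, "x": 0.042, "y": -0.019, "z": 0, "roll": -2},
  {"hand": 0, "x": 0.042, "y": -0.017, "z": 0, "roll": -2},
  {"hand": 0, "x": 0.043, "y": -0.016, "z": 0, "roll": -2},
  {"hand": 0, "x": 0.043, "y": -0.014, "z": 0, "roll": -2},
  {"hand": 0, "x": 0.044, "y": -0.013, "z": 0, "roll": -2},
  {"hand": 0, "x": 0.044, "y": -0.011, "z": 0, "roll": -2},
  {"hand": 0, "x": 0.045, "y": -0.01, "z": 0, "roll": -2},
  {"hand": 0, "x": 0.045, "y": -0.008, "z": 0, "roll": -2},
  {"hand": 0, "x": 0.045, "y": -0.007, "z": 0, "roll": -2},
  {"hand": 0, "x": 0.046, "y": -0.005, "z": 0, "roll": -2},
  {"hand": 0, "x": 0, "y": 0, "z": 0, "roll": 0},
  {"hand": 0, "x": 0, "y": 0, "z": 0, "roll": 0},
])

```text
time: 5.9
eef_pos: [0.602, 0.0241, 0.3184]
tcp_rot: [-179.8, 0.0, 80.4]
force: [0.5, -0.6, -2.9]
gripper_width: 0.0516
grip_force: 64.8
```

```bash
python3 - <<'E'
from h import *
c=wrist('w3.png');W=c['W'];np.savez('w3.npz',W=W,p=c['pixels'])
m=(W[...,2]>.025)&(W[...,2]<.12)&(W[...,0]>.4)&(W[...,0]<.73)&(W[...,1]>.15)&(W[...,1]<.27)
p=W[m];print(m.sum())
for x in np.arange(.48,.72,.02):
    q=p[abs(p[:,0]-x)<.006];h=.0525+.14*(x-.58);g=q[q[:,2]>h+.012]
    a=g[g[:,1]<.2,1];b=g[g[:,1]>.2,1]
    f=lambda a:(len(a),*(np.round([a.min(),a.max()],4) if len(a) else []))
    r=q[(abs(q[:,1]-.208)<.02),2];print(round(x,2),f(a),f(b),np.round(np.percentile(r,90),4) if len(r) else None)
q=W[(W[...,2]>.0)&(W[...,2]<.12)&(W[...,0]>.4)&(W[...,0]<.73)&(abs(W[...,1]-.208)<.02)];print('x range',np.percentile(q[q[:,2]>.02,0],[0,1,99,100]))
e=q[q[:,0]<.49];print([ (round(x,3),e[abs(e[:,0]-x)<.003,2].max(initial=0).round(3)) for x in np.arange(.44,.49,.005)])
cv2.imwrite('pics/w3b.png',cv2.resize(cv2.imread('pics/w3.png'),None,fx=1.3,fy=1.3));plan(.63,.206,.31,89)
E
```

```text
8602
0.48 (0,) (69, np.float64(0.2445), np.float64(0.252)) 0.0384
0.5 (0,) (41, np.float64(0.2439), np.float64(0.2476)) 0.0407
0.52 (0,) (8, np.float64(0.2435), np.float64(0.2443)) 0.043
0.54 (41, np.float64(0.1659), np.float64(0.1733)) (0,) 0.0458
0.56 (60, np.float64(0.15), np.float64(0.1731)) (0,) 0.0479
0.58 (58, np.float64(0.1648), np.float64(0.1725)) (0,) 0.0509
0.6 (57, np.float64(0.1644), np.float64(0.1716)) (0,) 0.0547
0.62 (61, np.float64(0.164), np.float64(0.1711)) (0,) 0.0581
0.64 (63, np.float64(0.1632), np.float64(0.1707)) (0,) 0.0606
0.66 (66, np.float64(0.1629), np.float64(0.1703)) (0,) 0.0631
0.68 (67, np.float64(0.1625), np.float64(0.1696)) (0,) 0.0657
0.7 (18, np.float64(0.1621), np.float64(0.1689)) (0,) None
x range [0.45791495 0.46053455 0.68230379 0.68565092]
[(np.float64(0.44), np.float64(0.0)), (np.float64(0.445), np.float64(0.0)), (np.float64(0.45), np.float64(0.0)), (np.float64(0.455), np.float64(0.068)), (np.float64(0.46), np.float64(0.072)), (np.float64(0.465), np.float64(0.071)), (np.float64(0.47), np.float64(0.066)), (np.float64(0.475), np.float64(0.036)), (np.float64(0.48), np.float64(0.039)), (np.float64(0.485), np.float64(0.039))]
from [0.6023 0.022  0.3185] yaw 80.3 rows 4
[0.047, -0.001, 0.002, np.float64(-2.2)]
[0.046, 0.001, 0.002, np.float64(-2.2)]
[0.046, 0.003, 0.002, np.float64(-2.2)]
[0.047, 0.004, 0.003, np.float64(-2.2)]
```

View pics/w3b.png

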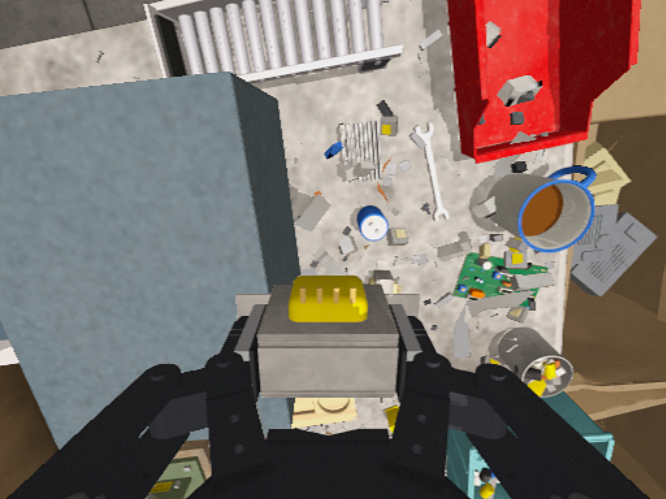

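The picture shows:
- Transformer held square in the fingers.
- Lane at top, about (275,40), with the stop at its left end.
- Heat sink at (360,150).
- Blue capacitor at (372,222).

The measured lane origin is about (0.580, 0.2075), yaw -1.6°.

Call:
drive_tool([
  {"hand": 0, "x": 0.047, "y": 0, "z": 0.02, "roll": -2},
  {"hand": 0, "x": 0.046, "y": 0.002, "z": 0.02, "roll": -2},
  {"hand": 0, "x": 0.046, "y": 0.004, "z": 0.02, "roll": -2},
  {"hand": 0, "x": 0.046, "y": 0.006, "z": 0.02, "roll": -2.1},
  {"hand": 0, "x": 0, "y": 0, "z": 0.02, "roll": 0},
  {"hand": 0, "x": 0, "y": 0, "z": 0.02, "roll": 0},
  {"hand": 0, "x": 0, "y": 0, "z": 0, "roll": 0},
  {"hand": 0, "x": 0, "y": 0, "z": 0, "roll": 0},
  {"hand": 0, "x": 0, "y": 0, "z": 0, "roll": 0},
])

```text
time: 6.85
eef_pos: [0.6371, 0.2024, 0.2023]
tcp_rot: [179.9, -0.0, 88.4]
force: [0.4, -0.2, -2.4]
gripper_width: 0.0516
grip_force: 64.7
```

```bash
python3 -c "
from h import *
plan(.635,.206,.082,88.4)"
```

```text
from [0.6371 0.2024 0.2023] yaw 88.4 rows 3
[0.001, -0.001, 0.04, np.float64(-0.0)]
[0.001, -0.001, 0.04, np.float64(-0.0)]
[0.002, -0.0, 0.04, np.float64(-0.0)]
```

Call:
drive_tool([
  {"hand": 0, "x": 0.001, "y": -0.001, "z": 0.03, "roll": 0},
  {"hand": 0, "x": 0.001, "y": -0.001, "z": 0.03, "roll": 0},
  {"hand": 0, "x": 0.002, "y": 0, "z": 0.03, "roll": 0},
  {"hand": 0, "x": 0, "y": 0, "z": 0.015, "roll": 0},
  {"hand": 0, "x": 0, "y": 0, "z": 0.01, "roll": 0},
  {"hand": 0, "x": 0, "y": 0, "z": 0.004, "roll": 0},
  {"hand": 0, "x": 0, "y": 0, "z": 0.003, "roll": 0},
  {"hand": 0, "x": 0, "y": 0, "z": 0, "roll": 0},
  {"hand": 0, "x": 0, "y": 0, "z": 0, "roll": 0},
])

```text
time: 7.75
eef_pos: [0.6349, 0.2076, 0.0801]
tcp_rot: [179.9, -0.0, 88.5]
force: [-0.1, -1.1, -2.9]
gripper_width: 0.0519
grip_force: 64.8
```

Call:
drive_tool([
  {"hand": 0, "x": -0.001, "y": 0, "z": 0.002, "roll": 0},
  {"hand": 0, "x": 0, "y": 0, "z": 0, "roll": 0},
  {"hand": 1, "x": 0, "y": 0, "z": 0, "roll": 0},
  {"hand": 1, "x": 0, "y": 0, "z": 0, "roll": 0},
  {"hand": 1, "x": 0, "y": 0, "z": 0, "roll": 0},
  {"hand": 1, "x": 0, "y": 0, "z": 0, "roll": 0},
  {"hand": 1, "x": 0, "y": 0, "z": 0, "roll": 0},
  {"hand": 1, "x": 0, "y": 0, "z": -0.02, "roll": 0},
  {"hand": 1, "x": 0, "y": 0, "z": -0.04, "roll": 0},
  {"hand": 1, "x": 0, "y": 0, "z": -0.04, "roll": 0},
  {"hand": 1, "x": 0, "y": 0, "z": -0.04, "roll": 0},
])

```text
time: 8.85
eef_pos: [0.6341, 0.2063, 0.2186]
tcp_rot: [-180.0, -0.0, 88.5]
force: [-0.2, 0.1, -0.1]
gripper_width: 0.0857
grip_force: 0.0
```

```bash
python3 - <<'E'
from h import *
c=wrist('w4.png');W=c['W'];m=(W[...,2]>.03)&(W[...,0]>.43)&(W[...,0]<.72)&(W[...,1]>.14)&(W[...,1]<.27)
m=m&(W[...,2]>.0525+.14*(W[...,0]-.58)+.03)&(W[...,2]<.14)&(abs(W[...,1]-.207)<.03)
p=W[m];print(m.sum(),np.median(p,0),np.percentile(p,[2,98],0))
# approach view of heat sink
plan(.65,.02,.25,90)
E
```

```text
2256 [0.58905851 0.20909652 0.09643357] [[0.45971834 0.18256574 0.06763556]
 [0.61749945 0.23208126 0.10287381]]
from [0.6376 0.2081 0.2264] yaw 88.5 rows 4
[-0.047, 0.004, -0.006, np.float64(-0.4)]
[-0.047, 0.004, -0.006, np.float64(-0.4)]
[-0.047, 0.004, -0.006, np.float64(-0.4)]
[-0.047, 0.003, -0.006, np.float64(-0.4)]
```

Call:
drive_tool([
  {"hand": 1, "x": -0.042, "y": 0.004, "z": -0.015, "roll": 0},
  {"hand": 1, "x": -0.042, "y": 0.004, "z": -0.015, "roll": 0},
  {"hand": 1, "x": -0.042, "y": 0.004, "z": -0.015, "roll": 0},
  {"hand": 1, "x": -0.042, "y": 0, "z": -0.015, "roll": 0},
  {"hand": 1, "x": 0, "y": 0, "z": 0, "roll": 0},
  {"hand": 1, "x": 0, "y": 0, "z": 0, "roll": 0},
  {"hand": 1, "x": 0, "y": 0, "z": 0, "roll": 0},
  {"hand": 1, "x": 0, "y": 0, "z": 0, "roll": 0},
])

```text
time: 9.7
eef_pos: [0.6414, 0.0402, 0.2766]
tcp_rot: [-179.9, -0.0, 88.7]
force: [-0.3, -0.2, 0.2]
gripper_width: 0.0851
grip_force: 0.0
```

```bash
cat >> h.py <<'E'
def rect(W,name,lo,hi,x,y,r,ry=None):
    m=(W[...,2]>lo)&(W[...,2]<hi)&(abs(W[...,0]-x)<r)&(abs(W[...,1]-y)<(ry or r))
    if m.sum()<5: return print(name,m.sum())
    p=W[m];q=cv2.minAreaRect(p[:,:2].astype(np.float32));print(name,m.sum(),np.round(q[0],4),np.round(q[1],3),round(q[2],1),'z',np.percentile(p[:,2],[50,99]).round(4))
def regs(c,t):
    W=c['W']
    for d in arm.regions_of('wrist',t):
        m=d['region']&(c['range_z']>0);p=W[m];p=p[p[:,2]>.012]
        if len(p)>5: q=cv2.minAreaRect(p[:,:2].astype(np.float32));print(t,round(d['conf'],2),len(p),np.round(q[0],4),np.round(q[1],3),round(q[2],1))
E
python3 - <<'E'
from h import *
print(arm.sense()['eef_pos'])
c=wrist('w5.png');W=c['W'];np.savez('w5.npz',W=W,p=c['pixels'])
regs(c,'heatsink_centre')
rect(W,'hs',.02,.033,.653,.073,.04,.045);rect(W,'capL',.045,.06,.648,-.017,.03);rect(W,'relay',.03,.045,.651,-.193,.025);rect(W,'capS',.035,.055,.66,-.264,.025)
c=arm.read_camera('top');V=world(c);rect(V,'trL',.0525+.02,.12,.51,.207,.06,.03)
cv2.imwrite('pics/w5b.png',cv2.resize(cv2.imread('pics/w5.png'),None,fx=1.3,fy=1.3))
E
```

```text
[0.64140467 0.04016001 0.27657003]
heatsink_centre 0.75 355 [0.651  0.0734] [0.068 0.043] 86.8
hs 896 [0.6544 0.0767] [0.077 0.08 ] 0.6 z [0.0275 0.0326]
capL 438 [ 0.652  -0.0147] [0.034 0.034] 88.6 z [0.05   0.0552]
relay 198 [ 0.6528 -0.1935] [0.029 0.021] 74.9 z [0.0371 0.0387]
capS 201 [ 0.6642 -0.2628] [0.029 0.029] 38.7 z [0.0404 0.0454]
trL 247 [0.4969 0.212 ] [0.076 0.045] 0.2 z [0.0868 0.0948]
```

View pics/w5b.png

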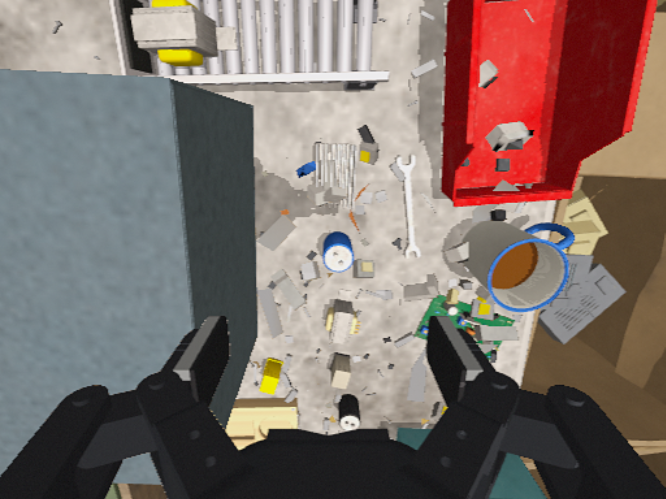

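The picture shows the transformer against the stop at (175,35), the heat sink at (335,173) with fins along world y, the blue capacitor at (338,252), the small transformer at (342,320), the relay at (341,370) and litter at (368,152). I'll check the litter's height before going down.

```bash
python3 - <<'E'
from h import *
W=np.load('w5.npz')['W']
for y in np.arange(.11,.03,-.008):print(round(y,3),[int(1000*W[...,2][(abs(W[...,0]-x)<.004)&(abs(W[...,1]-y)<.004)].max(initial=-.001)) for x in np.arange(.59,.72,.008)])
print('cap/relay surround')
for y in np.arange(.02,-.23,-.01):print(round(y,3),[int(1000*W[...,2][(abs(W[...,0]-x)<.005)&(abs(W[...,1]-y)<.005)].max(initial=-.001)) for x in np.arange(.58,.72,.01)])
plan(.651,.066,.1,87)
E
```

```text
0.11 [0, 0, 0, 0, 0, 27, 27, 28, 27, 18, 21, 27, 27, 29, 1, 0, 1]
0.102 [0, 0, 0, 1, 1, 28, 29, 29, 29, 29, 29, 29, 33, 33, 18, 1, 0]
0.094 [1, 1, 1, 1, 1, 29, 29, 28, 29, 28, 29, 28, 32, 32, 20, 0, 0]
0.086 [1, 1, 0, 26, 25, 29, 29, 29, 29, 29, 29, 25, 27, 25, 0, 0, 5]
0.078 [0, 1, 10, 18, 19, 29, 29, 29, 29, 28, 29, 1, 1, 0, 0, 1, 7]
0.07 [1, 0, 9, 9, 0, 29, 29, 28, 29, 28, 30, 1, 0, 1, 1, 1, 7]
0.062 [0, 354, 364, 371, 373, 374, 41, 51, 374, 374, 28, 0, 1, 1, 0, 1, 1]
0.054 [345, 355, 364, 372, 371, 371, 368, 368, 372, 372, 372, 365, 356, 346, 368, 368, 357]
0.046 [345, 355, 358, 1, 357, 366, 366, 366, 366, 359, 28, 358, 356, 346, 367, 368, 365]
0.038 [343, 355, 357, 0, 1, 29, 28, 29, 28, 28, 29, 358, 355, 343, 362, 347, 1]
cap/relay surround
0.02 [29, 32, 33, 0, 0, 0, 1, 1, 1, 2, 3, 2, 343, 1, 1]
0.01 [23, 26, 26, 0, 0, 0, 1, 1, 1, 3, 3, 1, 1, 1, 1]
0.0 [17, 19, 1, 1, 1, 0, 50, 51, 51, 38, 2, 1, 1, 1, 1]
-0.01 [11, 1, 1, 1, 1, 36, 51, 55, 51, 51, 0, 2, 1, 1, 3]
-0.02 [5, 1, 0, 1, 3, 48, 51, 54, 55, 50, 1, 2, 0, 1, 3]
-0.03 [1, 1, 1, 17, 19, 3, 50, 52, 51, 48, 19, 18, 0, 0, 1]
-0.
[... 566 characters left out ...]
, 1, 1, 0, 1]
-0.14 [2, 1, 1, 0, 0, 1, 37, 37, 37, -1, 1, 1, 0, 1, 1]
-0.15 [6, 6, 1, 2, 1, 0, 1, -1, -1, 1, 0, 1, 1, 2, 3]
-0.16 [5, 4, 1, 0, 1, 1, 6, 0, 1, 1, 1, 1, 0, 1, 3]
-0.17 [0, 0, 1, 0, 5, 3, 1, 1, 1, 1, 0, 1, 0, 1, 1]
-0.18 [6, 5, 2, 1, 5, 1, 3, 38, 37, 37, 2, 3, 1, 1, 0]
-0.19 [7, 1, 1, 2, 5, 1, 37, 38, 38, 1, 3, 3, 2, 1, 1]
-0.2 [8, 1, 1, 1, 1, 1, 37, 38, 38, 1, 1, 2, 1, 7, 4]
-0.21 [5, 2, 1, 0, 1, 0, 36, 38, 38, 1, 0, 1, 1, 8, 1]
-0.22 [6, 1, 1, 1, 2, 1, 1, -1, -1, 1, 1, 1, 2, 7, 1]
from [0.6416 0.0393 0.2768] yaw 88.6 rows 4
[0.007, 0.002, 0.044, np.float64(0.4)]
[0.007, 0.002, 0.044, np.float64(0.4)]
[0.006, 0.002, 0.044, np.float64(0.4)]
[0.007, 0.002, 0.045, np.float64(0.4)]
```

Call:
drive_tool([
  {"hand": 0.74, "x": 0.005, "y": 0.002, "z": 0.045, "roll": 0.4},
  {"hand": 0.74, "x": 0.005, "y": 0.002, "z": 0.045, "roll": 0.4},
  {"hand": 0.74, "x": 0.005, "y": 0.003, "z": 0.045, "roll": 0.4},
  {"hand": 0.74, "x": 0.003, "y": 0.002, "z": 0.045, "roll": 0.4},
  {"hand": 0.74, "x": 0, "y": 0, "z": 0.03, "roll": 0},
  {"hand": 0.74, "x": 0, "y": 0, "z": 0, "roll": 0},
  {"hand": 0.74, "x": 0, "y": 0, "z": 0, "roll": 0},
  {"hand": 0.74, "x": 0, "y": 0, "z": 0, "roll": 0},
])

```text
time: 10.65
eef_pos: [0.6532, 0.0562, 0.0695]
tcp_rot: [179.8, -0.0, 86.9]
force: [-0.3, 0.7, 0.3]
gripper_width: 0.0634
grip_force: 0.0
```

```bash
python3 - <<'E'
from h import *
plan(.651,.057,.006,87);print(arm.sense()['gripper_width'])
c=wrist('w6.png');cv2.imwrite('pics/w6b.png',cv2.resize(cv2.imread('pics/w6.png'),None,fx=1.3,fy=1.3))
E
```

```text
from [0.6532 0.0562 0.0695] yaw 86.9 rows 2
[0.0, -0.001, 0.032, np.float64(-0.1)]
[0.001, -0.001, 0.031, np.float64(-0.1)]
0.06335933734815165
```

View pics/w6b.png

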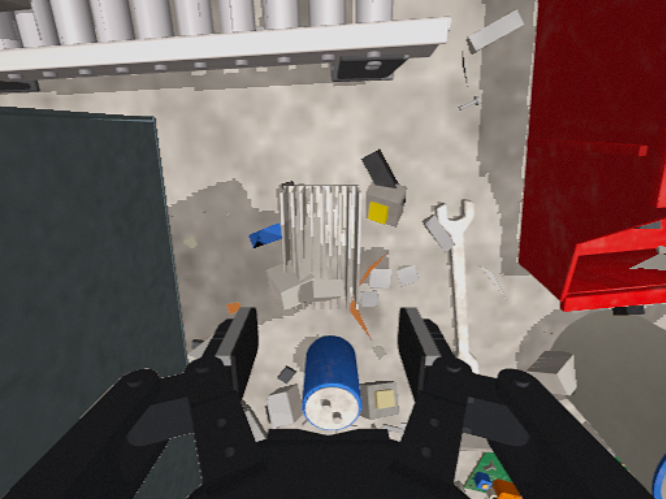

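The picture shows the heat sink at (320,245), with grey scraps at its near end at (290,290) and (325,290), exactly where the fingers are to go. I'll measure them.

```bash
python3 - <<'E'
from h import *
c=wrist();W=c['W'];m=c['range_z']>0
for y in np.arange(.114,.0,-.006):print(round(y,3),[int(1000*W[...,2][m&(abs(W[...,0]-x)<.0025)&(abs(W[...,1]-y)<.003)&(W[...,2]<.06)].max(initial=-.001)) for x in np.arange(.6,.71,.005)])
K=c['intrinsics'];
for (u,v) in [(290,290),(325,290),(283,190),(357,190),(357,300),(281,260),(380,275),(371,298)]:
    print((u,v),W[int(v/1.3),int(u/1.3)].round(3))
E
```

```text
0.114 [0, 0, 1, 0, 0, 0, 1, 0, 1, 1, 0, 0, 1, 0, 0, 0, 24, 25, 27, 22, 0, 1]
0.108 [0, 0, 0, 0, 0, 0, 29, 28, 28, 28, 29, 28, 29, 28, 28, 29, 28, 29, 29, 29, 27, 0]
0.102 [0, 0, 0, 1, 0, 1, 28, 28, 29, 29, 28, 29, 29, 29, 28, 29, 29, 31, 34, 34, 26, 0]
0.096 [0, 1, 0, 0, 1, 0, 29, 28, 29, 28, 29, 29, 29, 28, 29, 29, 28, 31, 32, 32, 27, 0]
0.09 [0, 0, 0, 1, 26, 25, 29, 28, 28, 29, 29, 28, 28, 29, 29, 28, 25, 29, 28, 28, 19, 0]
0.084 [0, 0, 13, 23, 25, 25, 29, 29, 28, 28, 29, 29, 28, 29, 28, 28, 1, 0, 21, 22, 0, 0]
0.078 [0, 4, 13, 18, 18, 19, 29, 29, 29, 29, 29, 29, 28, 28, 29, 28, 0, 0, 0, 0, 1, 1]
0.072 [0, 4, 9, 10, 0, 0, 28, 28, 29, 29, 29, 29, 29, 28, 28, 28, 0, 0, 1, 0, 0, 0]
0.066 [1, 0, 1, 0, 27, 27, 29, 31, 33, 48, 48, 45, 28, 28, 29, 1, 0, 1, 0, 0, 0, 1]
0.06 [0, 0, 0, 0, 31, 39, 41, 39, 43, 51, 52, 49, 44, 28, 29, 0, 0, 1, 2, 0, 0, 1]
0.054 [0, 0, 0, 0, 29, 37, 40, 39, 45, 48, 48, 48, 46, 44, 29, 1, 3, 2, 1, 0, 1, 1]
0.048 [0, 0, 0, 0, 27, 36, 39, 37, 40, 37, 39, 38, 34, 29, 29, 3, 3, 1, 1, 1, 2, 2]
0.042 [0, 1, 0, 0, -1, 34, 37, 33, 30, 29, 30, 29, 29, 30, 28, 2, 2, 3, 2, 2, 1, 2]
0.036 [1, 0, 0, 0, -1, -1, -1, 24, -1, 28, 28, 28, 28, 27, 29, 1, 2, 2, 1, 1, 1, 1]
0.03 [0, 0, 0, 0, 1, -1, -1, 0, 0, 0, 0, 0, 0, 1, 2, 1, 1, 2, 0, 0, 0, 0]
0.024 [-1, 1, 0, 0, 0, 0, 0, 1, 0, 0, 1, 0, 0, 1, 2, 2, 2, 2, 0, 1, 1, 0]
0.018 [-1, 0, 0, 1, 0, 0, 0, 0, 0, 0, 0, 0, 1, 0, 3, 2, 0, 0, 0, 0, 0, -1]
0.012 [-1, 0, 0, 0, 1, 0, 0, 0, 0, 1, 0, 1, 0, 0, 1, 3, 1, 0, 0, 0, 0, -1]
0.006 [0, 0, 0, 0, 1, 0, 0, 0, 0, 0, 48, 38, 0, 0, 0, 3, 3, 0, 0, 0, 0, -1]
(290, 290) [0.634 0.056 0.038]
(325, 290) [0.653 0.059 0.047]
(283, 190) [0.632 0.109 0.021]
(357, 190) [0.673 0.106 0.018]
(357, 300) [0.671 0.043 0.027]
(281, 260) [ 0.624  0.06  -0.   ]
(380, 275) [0.688 0.046 0.001]
(371, 298) [0.682 0.03  0.001]
```

Call:
drive_tool([
  {"hand": 0.74, "x": 0.005, "y": -0.001, "z": 0.01, "roll": 0},
  {"hand": 0.74, "x": 0.005, "y": -0.001, "z": 0.01, "roll": 0},
  {"hand": 0.74, "x": 0, "y": 0, "z": 0.01, "roll": 0},
  {"hand": 0.74, "x": 0, "y": 0, "z": 0.01, "roll": 0},
  {"hand": 0.74, "x": 0, "y": 0, "z": 0, "roll": 0},
  {"hand": 0.74, "x": 0, "y": 0, "z": 0, "roll": 0},
])

```text
time: 11.35
eef_pos: [0.6498, 0.0656, 0.0266]
tcp_rot: [-180.0, 0.0, 86.9]
force: [-0.6, 0.7, 0.7]
gripper_width: 0.0632
grip_force: 0.0
```

Call:
drive_tool([
  {"hand": 0.74, "x": 0, "y": 0, "z": 0.01, "roll": 0},
  {"hand": 0.74, "x": 0, "y": 0, "z": 0.006, "roll": 0},
  {"hand": 0.74, "x": 0, "y": 0, "z": 0.006, "roll": 0},
  {"hand": 0.74, "x": 0, "y": 0, "z": 0, "roll": 0},
  {"hand": 0.74, "x": 0, "y": 0, "z": 0, "roll": 0},
])

```text
time: 11.85
eef_pos: [0.65, 0.0659, 0.005]
tcp_rot: [-180.0, 0.0, 86.9]
force: [-0.5, 0.2, 1.3]
gripper_width: 0.0635
grip_force: 0.0
```

No contact on the way down. Closing now.

Call:
drive_tool([
  {"hand": 0, "x": 0, "y": 0, "z": 0, "roll": 0},
  {"hand": 0, "x": 0, "y": 0, "z": 0, "roll": 0},
  {"hand": 0, "x": 0, "y": 0, "z": 0, "roll": 0},
  {"hand": 0, "x": 0, "y": 0, "z": 0, "roll": 0},
  {"hand": 0, "x": 0, "y": 0, "z": 0, "roll": 0},
  {"hand": 0, "x": 0, "y": 0, "z": 0, "roll": 0},
], squeeze=50)

```text
time: 12.45
eef_pos: [0.6506, 0.0659, 0.0057]
tcp_rot: [179.9, -0.0, 86.9]
force: [-0.3, -0.1, 5.8]
gripper_width: 0.0427
grip_force: 52.9
```

Call:
drive_tool([
  {"hand": 0, "x": 0, "y": 0, "z": -0.04, "roll": 0},
  {"hand": 0, "x": 0, "y": 0, "z": -0.045, "roll": 0},
  {"hand": 0, "x": 0, "y": 0, "z": -0.045, "roll": 0},
  {"hand": 0, "x": 0, "y": 0, "z": -0.045, "roll": 0},
  {"hand": 0, "x": 0, "y": 0, "z": -0.045, "roll": 0},
  {"hand": 0, "x": 0, "y": 0, "z": -0.045, "roll": 0},
  {"hand": 0, "x": 0, "y": 0, "z": -0.045, "roll": 0},
  {"hand": 0, "x": 0, "y": 0, "z": 0, "roll": 0},
  {"hand": 0, "x": 0, "y": 0, "z": 0, "roll": 0},
])

```text
time: 13.35
eef_pos: [0.6501, 0.0658, 0.3154]
tcp_rot: [179.9, 0.0, 86.9]
force: [0.2, 0.4, -1.4]
gripper_width: 0.0427
grip_force: 52.4
```

```bash
python3 - <<'E'
from h import *
plan(.43,-.295,.3,0)
c=wrist('w7.png');cv2.imwrite('pics/w7b.png',cv2.resize(cv2.imread('pics/w7.png'),None,fx=1.3,fy=1.3))
E
```

```text
from [0.6501 0.0658 0.3154] yaw 86.9 rows 11
[-0.034, -0.018, 0.001, np.float64(7.9)]
[-0.036, -0.013, 0.001, np.float64(7.9)]
[-0.038, -0.008, 0.001, np.float64(7.9)]
[-0.038, -0.003, 0.002, np.float64(7.9)]
[-0.038, 0.002, 0.001, np.float64(7.9)]
[-0.038, 0.007, 0.002, np.float64(7.9)]
[-0.036, 0.013, 0.001, np.float64(7.9)]
[-0.034, 0.017, 0.002, np.float64(7.9)]
[-0.032, 0.022, 0.001, np.float64(7.9)]
[-0.028, 0.026, 0.002, np.float64(7.9)]
[-0.025, 0.03, 0.001, np.float64(7.9)]
```

View pics/w7b.png

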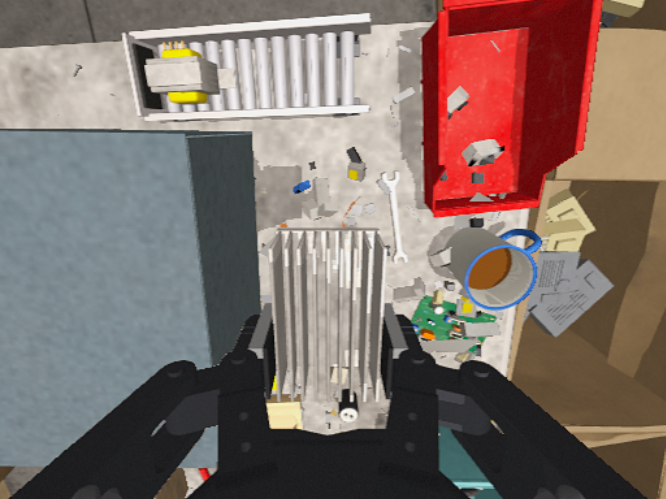

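The picture shows the heat sink level in the fingers with nothing on it, and the transformer still against the stop at (180,75). Next I'll move over the tray while measuring it from the earlier cloud.

Call:
drive_tool([
  {"hand": 0, "x": -0.034, "y": -0.018, "z": 0, "roll": 7.9},
  {"hand": 0, "x": -0.036, "y": -0.013, "z": 0, "roll": 7.9},
  {"hand": 0, "x": -0.038, "y": -0.008, "z": 0, "roll": 7.9},
  {"hand": 0, "x": -0.038, "y": -0.003, "z": 0, "roll": 7.9},
  {"hand": 0, "x": -0.038, "y": 0.002, "z": 0, "roll": 7.9},
  {"hand": 0, "x": -0.038, "y": 0.007, "z": 0, "roll": 7.9},
  {"hand": 0, "x": -0.036, "y": 0.013, "z": 0, "roll": 7.9},
  {"hand": 0, "x": -0.034, "y": 0.017, "z": 0, "roll": 7.9},
  {"hand": 0, "x": -0.032, "y": 0.022, "z": 0, "roll": 7.9},
  {"hand": 0, "x": -0.028, "y": 0.026, "z": 0, "roll": 7.9},
  {"hand": 0, "x": -0.025, "y": 0.03, "z": 0, "roll": 7.9},
  {"hand": 0, "x": 0, "y": 0, "z": 0, "roll": 0},
])

```text
time: 14.6
eef_pos: [0.4246, -0.3002, 0.3128]
tcp_rot: [180.0, 0.3, -0.7]
force: [-0.0, -0.0, -1.7]
gripper_width: 0.0425
grip_force: 52.2
```

```bash
python3 - <<'E'
from h import *
c=wrist('w8.png')
def tray(W,ok):
    m=ok&(W[...,2]>.003)&(W[...,2]<.025)&(W[...,0]>.36)&(W[...,0]<.6)&(abs(W[...,1]+.3)<.05)
    p=W[m]
    for x in np.arange(.38,.6,.02):
        q=p[abs(p[:,0]-x)<.006];t=q[q[:,2]>.014];f=q[(q[:,2]<.0125)&(q[:,2]>.0075)]
        if len(t)<4: continue
        print(round(x,2),'rim y',np.percentile(t[:,1],[1,99]).round(4),'floor',len(f),(np.percentile(f[:,1],[5,95]).round(4) if len(f)>3 else ''))
    for y in(-.31,-.298,-.286):
        q=p[abs(p[:,1]-y)<.005];f=np.sort(q[(q[:,2]<.0125)&(q[:,2]>.0075),0]);g=np.where(np.diff(f)>.006)[0]
        t=q[q[:,2]>.014,0]
        print('y',y,'rim x',t.min().round(4),t.max().round(4),'floor runs',[(a.min().round(4),a.max().round(4),len(a)) for a in np.split(f,g+1) if len(a)>3])
W=np.load('w2.npz')['W'];tray(W,W[...,2]<9);print();tray(c['W'],c['range_z']>0)
print(arm.sense()['eef_pos'],arm.sense()['tcp_rot'])
E
```

```text
0.38 rim y [-0.34   -0.2863] floor 0 
0.4 rim y [-0.3411 -0.2552] floor 206 [-0.3242 -0.2705]
0.42 rim y [-0.3404 -0.2557] floor 218 [-0.3242 -0.271 ]
0.44 rim y [-0.341  -0.2553] floor 212 [-0.3233 -0.2705]
0.46 rim y [-0.3412 -0.2552] floor 222 [-0.3231 -0.2701]
0.48 rim y [-0.3408 -0.2558] floor 110 [-0.3295 -0.2807]
0.5 rim y [-0.3408 -0.2561] floor 166 [-0.3144 -0.2803]
0.52 rim y [-0.3406 -0.2558] floor 113 [-0.3146 -0.2806]
0.54 rim y [-0.3406 -0.256 ] floor 175 [-0.3151 -0.2792]
0.56 rim y [-0.3412 -0.2556] floor 252 [-0.3196 -0.2756]
0.58 rim y [-0.3411 -0.2558] floor 81 [-0.3411 -0.2845]
y -0.31 rim x 0.3693 0.5897 floor runs [(np.float64(0.3692), np.float64(0.371), 8), (np.float64(0.3871), np.float64(0.4685), 258), (np.float64(0.4792), np.float64(0.5211), 150), (np.float64(0.5329), np.float64(0.5789), 172)]
y -0.298 rim x 0.3693 0.5896 floor runs [(np.float64(0.3691), np.float64(0.3707), 8), (np.float64(0.3872), np.float64(0.4683), 255), (np.float64(0.4792), np.float64(0.5211), 156), (np.float64(0.5314), np.float64(0.5803), 203), (np.float64(0.5894), np.float64(0.5908), 6)
[... 809 characters left out ...]
559] floor 111 [-0.3112 -0.2515]
y -0.31 rim x 0.3863 0.5887 floor runs [(np.float64(0.387), np.float64(0.4708), 293), (np.float64(0.4801), np.float64(0.5224), 170), (np.float64(0.5338), np.float64(0.5794), 202), (np.float64(0.5906), np.float64(0.5909), 4)]
y -0.298 rim x 0.3867 0.5888 floor runs [(np.float64(0.3871), np.float64(0.4694), 291), (np.float64(0.4802), np.float64(0.5225), 192), (np.float64(0.5325), np.float64(0.581), 225)]
y -0.286 rim x 0.3869 0.5889 floor runs [(np.float64(0.387), np.float64(0.4696), 291), (np.float64(0.4804), np.float64(0.5227), 175), (np.float64(0.534), np.float64(0.5798), 199)]
[ 0.42673578 -0.29716999  0.31292848] [-179.93940473    0.25352519   -0.34503998]
```

Call:
drive_tool([
  {"hand": 0, "x": -0.001, "y": 0, "z": 0.04, "roll": -0.2},
  {"hand": 0, "x": -0.002, "y": 0, "z": 0.04, "roll": -0.2},
  {"hand": 0, "x": -0.001, "y": 0, "z": 0.04, "roll": 0},
  {"hand": 0, "x": -0.001, "y": 0.001, "z": 0.04, "roll": 0},
  {"hand": 0, "x": 0, "y": 0, "z": 0.04, "roll": 0},
  {"hand": 0, "x": 0, "y": 0, "z": 0.04, "roll": 0},
  {"hand": 0, "x": 0, "y": 0, "z": 0.02, "roll": 0},
  {"hand": 0, "x": 0, "y": 0, "z": 0, "roll": 0},
  {"hand": 0, "x": 0, "y": 0, "z": 0, "roll": 0},
  {"hand": 0, "x": 0, "y": 0, "z": 0, "roll": 0},
])

```text
time: 15.65
eef_pos: [0.4258, -0.2961, 0.0562]
tcp_rot: [180.0, -0.1, 0.4]
force: [-0.2, -0.3, -0.1]
gripper_width: 0.0424
grip_force: 52.2
```

Call:
drive_tool([
  {"hand": 0, "x": -0.004, "y": 0.002, "z": 0.01, "roll": 0.4},
  {"hand": 0, "x": 0, "y": 0, "z": 0.01, "roll": 0},
  {"hand": 0, "x": 0, "y": 0, "z": 0.007, "roll": 0},
  {"hand": 0, "x": 0, "y": 0, "z": 0.005, "roll": 0},
  {"hand": 0, "x": 0, "y": 0, "z": 0.005, "roll": 0},
  {"hand": 0, "x": 0, "y": 0, "z": 0, "roll": 0},
  {"hand": 0, "x": 0, "y": 0, "z": 0, "roll": 0},
])

```text
time: 16.35
eef_pos: [0.4209, -0.298, 0.0181]
tcp_rot: [-180.0, 0.0, 0.0]
force: [-0.3, -1.1, -0.9]
gripper_width: 0.0426
grip_force: 52.2
```

Inside the recess and 2–3 mm above its floor, with no contact force. I'll release here and back off.

Call:
drive_tool([
  {"hand": 0.7, "x": 0, "y": 0, "z": 0, "roll": 0},
  {"hand": 0.7, "x": 0, "y": 0, "z": 0, "roll": 0},
  {"hand": 0.7, "x": 0, "y": 0, "z": 0, "roll": 0},
  {"hand": 0.7, "x": 0, "y": 0, "z": 0, "roll": 0},
  {"hand": 0.7, "x": 0, "y": 0, "z": -0.02, "roll": 0},
  {"hand": 0.7, "x": 0, "y": 0, "z": -0.04, "roll": 0},
  {"hand": 0.7, "x": 0, "y": 0, "z": -0.045, "roll": 0},
  {"hand": 0.7, "x": 0, "y": 0, "z": -0.045, "roll": 0},
  {"hand": 0.7, "x": 0, "y": 0, "z": -0.045, "roll": 0},
  {"hand": 0.7, "x": 0, "y": 0, "z": -0.045, "roll": 0},
  {"hand": 0.7, "x": 0, "y": 0, "z": 0, "roll": 0},
  {"hand": 0.7, "x": 0, "y": 0, "z": 0, "roll": 0},
])

```text
time: 17.55
eef_pos: [0.4212, -0.2983, 0.259]
tcp_rot: [179.9, -0.1, -0.0]
force: [0.7, 0.0, -0.5]
gripper_width: 0.06
grip_force: 0.0
```

```bash
python3 - <<'E'
from h import *
c=wrist();rect(c['W'],'hs(top .039)',.028,.05,.43,-.298,.05)
plan(.60,-.192,.29,-15)
E
```

```text
hs(top .039) 579 [ 0.4294 -0.2981] [0.044 0.07 ] 89.5 z [0.0376 0.0394]
from [ 0.4203 -0.2978  0.2576] yaw -0.0 rows 5
[0.036, -0.021, -0.006, np.float64(3.0)]
[0.035, -0.023, -0.007, np.float64(3.0)]
[0.033, -0.025, -0.006, np.float64(3.0)]
[0.032, -0.027, -0.007, np.float64(3.0)]
[0.031, -0.028, -0.006, np.float64(3.0)]
```

Heat sink seated: centre (0.4294, -0.2981), top at 0.038. Next is the relay.

```bash
python3 - <<'E'
from h import *
plan(.645,-.21,.21,75)
E
```

```text
from [ 0.4203 -0.2978  0.2576] yaw -0.0 rows 9
[0.025, -0.01, 0.005, np.float64(-8.3)]
[0.026, -0.006, 0.005, np.float64(-8.3)]
[0.027, -0.002, 0.005, np.float64(-8.3)]
[0.027, 0.002, 0.005, np.float64(-8.3)]
[0.026, 0.005, 0.006, np.float64(-8.3)]
[0.025, 0.009, 0.005, np.float64(-8.3)]
[0.024, 0.013, 0.006, np.float64(-8.3)]
[0.021, 0.016, 0.005, np.float64(-8.3)]
[0.019, 0.019, 0.006, np.float64(-8.3)]
```

Call:
drive_tool([
  {"hand": 0.55, "x": 0.025, "y": -0.01, "z": 0.005, "roll": -8.3},
  {"hand": 0.55, "x": 0.026, "y": -0.006, "z": 0.005, "roll": -8.3},
  {"hand": 0.55, "x": 0.027, "y": -0.002, "z": 0.005, "roll": -8.3},
  {"hand": 0.55, "x": 0.027, "y": 0.002, "z": 0.005, "roll": -8.3},
  {"hand": 0.55, "x": 0.026, "y": 0.005, "z": 0.006, "roll": -8.3},
  {"hand": 0.55, "x": 0.025, "y": 0.009, "z": 0.005, "roll": -8.3},
  {"hand": 0.55, "x": 0.024, "y": 0.013, "z": 0.006, "roll": -8.3},
  {"hand": 0.55, "x": 0.021, "y": 0.016, "z": 0.005, "roll": -8.3},
  {"hand": 0.55, "x": 0.019, "y": 0.019, "z": 0.006, "roll": -8.3},
  {"hand": 0.55, "x": 0, "y": 0, "z": 0, "roll": 0},
  {"hand": 0.55, "x": 0, "y": 0, "z": 0, "roll": 0},
  {"hand": 0.55, "x": 0, "y": 0, "z": 0, "roll": 0},
])

```text
time: 18.8
eef_pos: [0.6442, -0.211, 0.209]
tcp_rot: [-179.9, 0.1, 74.6]
force: [0.3, -0.1, 1.1]
gripper_width: 0.0469
grip_force: 0.0
```

```bash
python3 - <<'E'
from h import *
c=wrist('w9.png');rect(c['W'],'relay',.03,.045,.651,-.193,.025);rect(c['W'],'capL',.045,.06,.65,-.016,.03)
regs(c,'relay_centre')
plan(.652,-.1935,.013,75)
cv2.imwrite('pics/w9b.png',cv2.resize(cv2.imread('pics/w9.png'),None,fx=1.3,fy=1.3))
E
```

```text
relay 402 [ 0.6537 -0.1931] [0.027 0.019] 75.2 z [0.0369 0.0384]
capL 29 [ 0.6479 -0.0323] [0.002 0.015] 75.1 z [0.0475 0.0497]
relay_centre 0.87 436 [ 0.6539 -0.1932] [0.027 0.02 ] 74.9
relay_centre 0.77 423 [ 0.6501 -0.2986] [0.144 0.026] 88.6
relay_centre 0.7 512 [ 0.5572 -0.1996] [0.028 0.022] 71.5
relay_centre 0.55 93 [ 0.6528 -0.4468] [0.021 0.003] 63.4
from [ 0.6446 -0.2112  0.21  ] yaw 74.6 rows 5
[0.004, 0.0, 0.039, np.float64(-0.1)]
[0.004, 0.001, 0.039, np.float64(-0.1)]
[0.004, 0.0, 0.04, np.float64(-0.1)]
[0.004, 0.001, 0.039, np.float64(-0.1)]
[0.003, 0.0, 0.04, np.float64(-0.1)]
```

View pics/w9b.png

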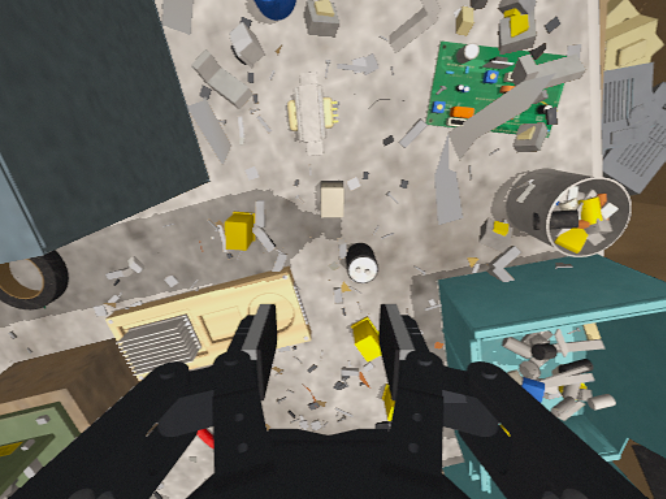

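The picture shows the beige relay at (332,200), square to the gripper, the black small capacitor at (361,262), the small transformer at (312,112), and the heat sink in its recess at (160,345). Grasping the relay now.

Call:
drive_tool([
  {"hand": 0.55, "x": 0.005, "y": 0.001, "z": 0.03, "roll": 0},
  {"hand": 0.55, "x": 0.005, "y": 0.001, "z": 0.03, "roll": 0},
  {"hand": 0.55, "x": 0.005, "y": 0.001, "z": 0.03, "roll": 0},
  {"hand": 0.55, "x": 0.005, "y": 0.001, "z": 0.03, "roll": 0},
  {"hand": 0.55, "x": 0, "y": 0, "z": 0.02, "roll": 0},
  {"hand": 0.55, "x": 0, "y": 0, "z": 0, "roll": 0},
  {"hand": 0.55, "x": 0, "y": 0, "z": 0, "roll": 0},
  {"hand": 0.55, "x": 0, "y": 0, "z": 0, "roll": 0},
])

```text
time: 19.7
eef_pos: [0.6558, -0.1927, 0.072]
tcp_rot: [179.8, 0.0, 74.6]
force: [0.8, -0.2, 0.4]
gripper_width: 0.0475
grip_force: 0.0
```

Call:
drive_tool([
  {"hand": 0.55, "x": -0.001, "y": -0.002, "z": 0.02, "roll": 0},
  {"hand": 0.55, "x": 0, "y": 0, "z": 0.02, "roll": 0},
  {"hand": 0.55, "x": 0, "y": 0, "z": 0.015, "roll": 0},
  {"hand": 0.55, "x": 0, "y": 0, "z": 0.005, "roll": 0},
  {"hand": 0.55, "x": 0, "y": 0, "z": 0, "roll": 0},
  {"hand": 0, "x": 0, "y": 0, "z": 0, "roll": 0},
  {"hand": 0, "x": 0, "y": 0, "z": 0, "roll": 0},
  {"hand": 0, "x": 0, "y": 0, "z": 0, "roll": 0},
  {"hand": 0, "x": 0, "y": 0, "z": 0, "roll": 0},
  {"hand": 0, "x": 0, "y": 0, "z": 0, "roll": 0},
  {"hand": 0, "x": 0, "y": 0, "z": 0, "roll": 0},
], squeeze=30)

```text
time: 20.8
eef_pos: [0.6534, -0.1926, 0.011]
tcp_rot: [179.9, -0.0, 74.7]
force: [0.1, -0.0, 6.3]
gripper_width: 0.0228
grip_force: 30.2
```

Call:
drive_tool([
  {"hand": 0, "x": 0, "y": 0, "z": -0.04, "roll": 0},
  {"hand": 0, "x": 0, "y": 0, "z": -0.045, "roll": 0},
  {"hand": 0, "x": 0, "y": 0, "z": -0.045, "roll": 0},
  {"hand": 0, "x": 0, "y": 0, "z": -0.045, "roll": 0},
  {"hand": 0, "x": 0, "y": 0, "z": 0, "roll": 0},
  {"hand": 0, "x": 0, "y": 0, "z": 0, "roll": 0},
])

```text
time: 21.4
eef_pos: [0.6529, -0.1926, 0.1861]
tcp_rot: [179.9, 0.0, 74.7]
force: [-0.9, -0.2, -0.7]
gripper_width: 0.0226
grip_force: 29.6
```

```bash
python3 - <<'E'
from h import *
plan(.5008,-.298,.15,0)
E
```

```text
from [ 0.6529 -0.1926  0.1861] yaw 74.7 rows 9
[-0.016, -0.013, 0.004, np.float64(8.3)]
[-0.017, -0.011, 0.004, np.float64(8.3)]
[-0.019, -0.008, 0.004, np.float64(8.3)]
[-0.02, -0.005, 0.004, np.float64(8.3)]
[-0.02, -0.003, 0.004, np.float64(8.3)]
[-0.021, 0.001, 0.004, np.float64(8.3)]
[-0.02, 0.003, 0.004, np.float64(8.3)]
[-0.02, 0.007, 0.004, np.float64(8.3)]
[-0.018, 0.009, 0.004, np.float64(8.3)]
```

Call:
drive_tool([
  {"hand": 0, "x": -0.016, "y": -0.013, "z": 0.004, "roll": 8.3},
  {"hand": 0, "x": -0.017, "y": -0.011, "z": 0.004, "roll": 8.3},
  {"hand": 0, "x": -0.019, "y": -0.008, "z": 0.004, "roll": 8.3},
  {"hand": 0, "x": -0.02, "y": -0.005, "z": 0.004, "roll": 8.3},
  {"hand": 0, "x": -0.02, "y": -0.003, "z": 0.004, "roll": 8.3},
  {"hand": 0, "x": -0.021, "y": 0.001, "z": 0.004, "roll": 8.3},
  {"hand": 0, "x": -0.02, "y": 0.003, "z": 0.004, "roll": 8.3},
  {"hand": 0, "x": -0.02, "y": 0.007, "z": 0.004, "roll": 8.3},
  {"hand": 0, "x": -0.018, "y": 0.009, "z": 0.004, "roll": 8.3},
  {"hand": 0, "x": 0, "y": 0, "z": 0, "roll": 0},
  {"hand": 0, "x": 0, "y": 0, "z": 0, "roll": 0},
  {"hand": 0, "x": 0, "y": 0, "z": 0, "roll": 0},
])

```text
time: 22.6
eef_pos: [0.5015, -0.2968, 0.1486]
tcp_rot: [-179.9, 0.0, 0.2]
force: [-0.2, 0.3, 1.0]
gripper_width: 0.0224
grip_force: 29.6
```

Call:
drive_tool([
  {"hand": 0, "x": -0.001, "y": 0.001, "z": 0.04, "roll": 0},
  {"hand": 0, "x": 0, "y": 0, "z": 0.04, "roll": 0},
  {"hand": 0, "x": 0, "y": 0, "z": 0.02, "roll": 0},
  {"hand": 0, "x": 0, "y": 0, "z": 0.01, "roll": 0},
  {"hand": 0, "x": 0, "y": 0, "z": 0.01, "roll": 0},
  {"hand": 0, "x": 0, "y": 0, "z": 0.005, "roll": 0},
  {"hand": 0, "x": 0, "y": 0, "z": 0, "roll": 0},
  {"hand": 0, "x": 0, "y": 0, "z": 0, "roll": 0},
  {"hand": 0, "x": 0, "y": 0, "z": 0, "roll": 0},
])

```text
time: 23.5
eef_pos: [0.5004, -0.2993, 0.025]
tcp_rot: [180.0, -0.1, -0.0]
force: [0.3, 0.7, -0.7]
gripper_width: 0.0228
grip_force: 29.6
```

Call:
drive_tool([
  {"hand": 0, "x": 0, "y": -0.001, "z": 0.003, "roll": 0},
  {"hand": 0, "x": 0, "y": 0, "z": 0, "roll": 0},
  {"hand": 0.5, "x": 0, "y": 0, "z": 0, "roll": 0},
  {"hand": 0.5, "x": 0, "y": 0, "z": 0, "roll": 0},
  {"hand": 0.5, "x": 0, "y": 0, "z": 0, "roll": 0},
  {"hand": 0.5, "x": 0, "y": 0, "z": 0, "roll": 0},
  {"hand": 0.5, "x": 0, "y": 0, "z": -0.03, "roll": 0},
  {"hand": 0.5, "x": 0, "y": 0, "z": -0.045, "roll": 0},
  {"hand": 0.5, "x": 0, "y": 0, "z": -0.045, "roll": 0},
  {"hand": 0.5, "x": 0, "y": 0, "z": -0.045, "roll": 0},
  {"hand": 0.5, "x": 0, "y": 0, "z": 0, "roll": 0},
  {"hand": 0.5, "x": 0, "y": 0, "z": 0, "roll": 0},
])

```text
time: 24.7
eef_pos: [0.5004, -0.2983, 0.1873]
tcp_rot: [179.9, -0.1, -0.0]
force: [0.3, 0.2, -0.3]
gripper_width: 0.0427
grip_force: 0.0
```

```bash
python3 - <<'E'
from h import *
c=wrist();rect(c['W'],'relay(top .048)',.04,.06,.501,-.298,.025)
plan(.645,-.05,.25,60)
E
```

```text
relay(top .048) 488 [ 0.5003 -0.2982] [0.02  0.028] 89.6 z [0.0467 0.0483]
from [ 0.4995 -0.2978  0.1858] yaw -0.0 rows 8
[0.018, -0.031, -0.008, np.float64(-7.5)]
[0.022, -0.028, -0.008, np.float64(-7.5)]
[0.026, -0.025, -0.008, np.float64(-7.5)]
[0.029, -0.022, -0.008, np.float64(-7.5)]
[0.031, -0.018, -0.008, np.float64(-7.5)]
[0.033, -0.013, -0.008, np.float64(-7.5)]
[0.035, -0.009, -0.008, np.float64(-7.5)]
[0.036, -0.005, -0.008, np.float64(-7.5)]
```

Relay seated: (0.5003, -0.2982), top at 0.0467. Capacitor next.

```bash
python3 - <<'E'
from h import *
plan(.65,-.03,.27,90)
E
```

```text
from [ 0.4995 -0.2978  0.1858] yaw -0.0 rows 11
[0.014, -0.024, -0.008, np.float64(-8.2)]
[0.017, -0.022, -0.008, np.float64(-8.2)]
[0.02, -0.02, -0.008, np.float64(-8.2)]
[0.023, -0.016, -0.008, np.float64(-8.2)]
[0.025, -0.013, -0.007, np.float64(-8.2)]
[0.026, -0.01, -0.008, np.float64(-8.2)]
[0.027, -0.006, -0.007, np.float64(-8.2)]
[0.028, -0.002, -0.008, np.float64(-8.2)]
[0.028, 0.003, -0.007, np.float64(-8.2)]
[0.027, 0.006, -0.008, np.float64(-8.2)]
[0.026, 0.01, -0.007, np.float64(-8.2)]
```

Call:
drive_tool([
  {"hand": 0.65, "x": 0.014, "y": -0.024, "z": -0.015, "roll": -8.2},
  {"hand": 0.65, "x": 0.017, "y": -0.022, "z": -0.015, "roll": -8.2},
  {"hand": 0.65, "x": 0.02, "y": -0.02, "z": -0.015, "roll": -8.2},
  {"hand": 0.65, "x": 0.023, "y": -0.016, "z": -0.015, "roll": -8.2},
  {"hand": 0.65, "x": 0.025, "y": -0.013, "z": -0.015, "roll": -8.2},
  {"hand": 0.65, "x": 0.026, "y": -0.01, "z": -0.01, "roll": -8.2},
  {"hand": 0.65, "x": 0.027, "y": -0.006, "z": 0, "roll": -8.2},
  {"hand": 0.65, "x": 0.028, "y": -0.002, "z": 0, "roll": -8.2},
  {"hand": 0.65, "x": 0.028, "y": 0.003, "z": 0, "roll": -8.2},
  {"hand": 0.65, "x": 0.027, "y": 0.006, "z": 0, "roll": -8.2},
  {"hand": 0.65, "x": 0.026, "y": 0.01, "z": 0, "roll": -8.2},
  {"hand": 0.65, "x": 0, "y": 0, "z": 0, "roll": 0},
])

```text
time: 25.95
eef_pos: [0.65, -0.0243, 0.2687]
tcp_rot: [-179.8, -0.2, 90.7]
force: [-0.0, 1.9, -0.3]
gripper_width: 0.0553
grip_force: 0.0
```

```bash
python3 - <<'E'
from h import *
c=wrist();rect(c['W'],'capL',.046,.06,.65,-.016,.025);rect(c['W'],'trS',.03,.045,.653,-.115,.03,.04);rect(c['W'],'capS',.035,.055,.66,-.264,.025)
plan(.651,-.0155,.08,90)
E
```

```text
capL 530 [ 0.6524 -0.0157] [0.035 0.034] 89.8 z [0.0499 0.0547]
trS 425 [ 0.6584 -0.1162] [0.045 0.035] 73.9 z [0.0362 0.0381]
capS 235 [ 0.6644 -0.2633] [0.029 0.03 ] 0.9 z [0.0402 0.0455]
from [ 0.6494 -0.0273  0.2688] yaw 90.4 rows 4
[0.003, 0.0, 0.047, np.float64(0.1)]
[0.003, 0.001, 0.047, np.float64(0.1)]
[0.003, 0.0, 0.047, np.float64(0.1)]
[0.003, 0.001, 0.048, np.float64(0.1)]
```

Capacitor measured at (0.652, -0.0157). Lowering with the fingers along x.

Call:
drive_tool([
  {"hand": 0.65, "x": 0.004, "y": 0.001, "z": 0.045, "roll": 0},
  {"hand": 0.65, "x": 0.004, "y": 0.001, "z": 0.045, "roll": 0},
  {"hand": 0.65, "x": 0.004, "y": 0.001, "z": 0.045, "roll": 0},
  {"hand": 0.65, "x": 0, "y": 0, "z": 0.045, "roll": 0},
  {"hand": 0.65, "x": 0, "y": 0, "z": 0, "roll": 0},
  {"hand": 0.65, "x": 0, "y": 0, "z": 0, "roll": 0},
  {"hand": 0.65, "x": 0, "y": 0, "z": 0, "roll": 0},
])

```text
time: 26.7
eef_pos: [0.6546, -0.0183, 0.0937]
tcp_rot: [179.8, 0.0, 90.1]
force: [0.1, -1.1, -0.3]
gripper_width: 0.0556
grip_force: 0.0
```

Call:
drive_tool([
  {"hand": 0.65, "x": 0.002, "y": -0.002, "z": 0.02, "roll": 0},
  {"hand": 0.65, "x": 0, "y": 0, "z": 0.02, "roll": 0},
  {"hand": 0.65, "x": 0, "y": 0, "z": 0.02, "roll": 0},
  {"hand": 0.65, "x": 0, "y": 0, "z": 0.015, "roll": 0},
  {"hand": 0.65, "x": 0, "y": 0, "z": 0, "roll": 0},
  {"hand": 0, "x": 0, "y": 0, "z": 0, "roll": 0},
  {"hand": 0, "x": 0, "y": 0, "z": 0, "roll": 0},
  {"hand": 0, "x": 0, "y": 0, "z": 0, "roll": 0},
  {"hand": 0, "x": 0, "y": 0, "z": 0, "roll": 0},
  {"hand": 0, "x": 0, "y": 0, "z": 0, "roll": 0},
  {"hand": 0, "x": 0, "y": 0, "z": 0, "roll": 0},
], squeeze=40)

```text
time: 27.8
eef_pos: [0.6523, -0.0157, 0.0179]
tcp_rot: [179.8, 0.0, 90.2]
force: [-0.5, -0.5, 7.2]
gripper_width: 0.0351
grip_force: 40.3
```

Call:
drive_tool([
  {"hand": 0, "x": 0, "y": 0, "z": -0.045, "roll": 0},
  {"hand": 0, "x": 0, "y": 0, "z": -0.045, "roll": 0},
  {"hand": 0, "x": 0, "y": 0, "z": -0.045, "roll": 0},
  {"hand": 0, "x": 0, "y": 0, "z": -0.045, "roll": 0},
  {"hand": 0, "x": 0, "y": 0, "z": -0.045, "roll": 0},
  {"hand": 0, "x": 0, "y": 0, "z": -0.045, "roll": 0},
  {"hand": 0, "x": 0, "y": 0, "z": 0, "roll": 0},
  {"hand": 0, "x": 0, "y": 0, "z": 0, "roll": 0},
])

```text
time: 28.6
eef_pos: [0.6513, -0.0158, 0.2875]
tcp_rot: [179.9, 0.0, 90.2]
force: [0.2, 0.7, -1.8]
gripper_width: 0.0348
grip_force: 40.3
```

```bash
python3 - <<'E'
from h import *
plan(.5558,-.298,.25,0)
E
```

```text
from [ 0.6513 -0.0158  0.2875] yaw 90.2 rows 11
[-0.026, -0.009, 0.003, np.float64(8.2)]
[-0.027, -0.005, 0.003, np.float64(8.2)]
[-0.027, -0.001, 0.004, np.float64(8.2)]
[-0.027, 0.003, 0.003, np.float64(8.2)]
[-0.026, 0.006, 0.004, np.float64(8.2)]
[-0.025, 0.01, 0.003, np.float64(8.2)]
[-0.023, 0.014, 0.004, np.float64(8.2)]
[-0.021, 0.017, 0.003, np.float64(8.2)]
[-0.019, 0.02, 0.004, np.float64(8.2)]
[-0.016, 0.022, 0.003, np.float64(8.2)]
[-0.012, 0.024, 0.004, np.float64(8.2)]
```

Call:
drive_tool([
  {"hand": 0, "x": -0.026, "y": -0.009, "z": 0, "roll": 8.2},
  {"hand": 0, "x": -0.027, "y": -0.005, "z": 0, "roll": 8.2},
  {"hand": 0, "x": -0.027, "y": -0.001, "z": 0, "roll": 8.2},
  {"hand": 0, "x": -0.027, "y": 0.003, "z": 0, "roll": 8.2},
  {"hand": 0, "x": -0.026, "y": 0.006, "z": 0, "roll": 8.2},
  {"hand": 0, "x": -0.025, "y": 0.01, "z": 0.005, "roll": 8.2},
  {"hand": 0, "x": -0.023, "y": 0.014, "z": 0.01, "roll": 8.2},
  {"hand": 0, "x": -0.021, "y": 0.017, "z": 0.02, "roll": 8.2},
  {"hand": 0, "x": -0.019, "y": 0.02, "z": 0.03, "roll": 8.2},
  {"hand": 0, "x": -0.016, "y": 0.022, "z": 0.03, "roll": 8.2},
  {"hand": 0, "x": -0.012, "y": 0.024, "z": 0.03, "roll": 8.2},
  {"hand": 0, "x": 0, "y": 0, "z": 0, "roll": 0},
])

```text
time: 29.8
eef_pos: [0.5487, -0.3019, 0.1548]
tcp_rot: [-179.9, 0.7, -0.6]
force: [-0.6, -0.4, -1.2]
gripper_width: 0.0351
grip_force: 40.2
```

Call:
drive_tool([
  {"hand": 0, "x": 0, "y": 0, "z": 0.04, "roll": 0},
  {"hand": 0, "x": 0, "y": 0, "z": 0.02, "roll": 0},
  {"hand": 0, "x": 0, "y": 0, "z": 0, "roll": 0},
  {"hand": 0, "x": 0, "y": 0, "z": 0, "roll": 0},
  {"hand": 0, "x": 0, "y": 0, "z": 0, "roll": 0},
])

```text
time: 30.3
eef_pos: [0.5565, -0.2987, 0.1025]
tcp_rot: [180.0, -0.1, 0.0]
force: [-0.9, -0.2, -0.5]
gripper_width: 0.0346
grip_force: 40.3
```

Call:
drive_tool([
  {"hand": 0, "x": -0.001, "y": -0.001, "z": 0.03, "roll": 0},
  {"hand": 0, "x": 0, "y": 0, "z": 0.02, "roll": 0},
  {"hand": 0, "x": 0, "y": 0, "z": 0.01, "roll": 0},
  {"hand": 0, "x": 0, "y": 0, "z": 0.007, "roll": 0},
  {"hand": 0, "x": 0, "y": 0, "z": 0.005, "roll": 0},
  {"hand": 0, "x": 0, "y": 0, "z": 0, "roll": 0},
  {"hand": 0, "x": 0, "y": 0, "z": 0, "roll": 0},
  {"hand": 0, "x": 0, "y": 0, "z": 0, "roll": 0},
])

```text
time: 31.1
eef_pos: [0.555, -0.2977, 0.0298]
tcp_rot: [180.0, -0.1, -0.0]
force: [-0.1, 0.1, -0.9]
gripper_width: 0.0348
grip_force: 40.3
```

Call:
drive_tool([
  {"hand": 0, "x": 0.001, "y": 0, "z": 0.001, "roll": 0},
  {"hand": 0, "x": 0, "y": 0, "z": 0, "roll": 0},
  {"hand": 0.65, "x": 0, "y": 0, "z": 0, "roll": 0},
  {"hand": 0.65, "x": 0, "y": 0, "z": 0, "roll": 0},
  {"hand": 0.65, "x": 0, "y": 0, "z": 0, "roll": 0},
  {"hand": 0.65, "x": 0, "y": 0, "z": 0, "roll": 0},
  {"hand": 0.65, "x": 0, "y": 0, "z": -0.03, "roll": 0},
  {"hand": 0.65, "x": 0, "y": 0, "z": -0.045, "roll": 0},
  {"hand": 0.65, "x": 0, "y": 0, "z": -0.045, "roll": 0},
  {"hand": 0.65, "x": 0, "y": 0, "z": -0.045, "roll": 0},
  {"hand": 0.65, "x": 0, "y": 0, "z": -0.04, "roll": 0},
  {"hand": 0.65, "x": 0, "y": 0, "z": 0, "roll": 0},
])

```text
time: 32.3
eef_pos: [0.5589, -0.2992, 0.2399]
tcp_rot: [179.7, -0.6, -0.0]
force: [0.9, -0.2, 0.8]
gripper_width: 0.0554
grip_force: 0.0
```

```bash
python3 - <<'E'
from h import *
c=wrist('w10.png');W=c['W'];rect(W,'capL(.065/.060)',.05,.08,.556,-.298,.03);rect(W,'relay',.04,.06,.501,-.298,.02);rect(W,'hs',.03,.05,.429,-.298,.04)
rect(W,'capS',.035,.055,.664,-.263,.025);rect(W,'trS',.03,.045,.653,-.115,.03,.04)
c=arm.read_camera('top');V=world(c);rect(V,'trL',.068,.12,.51,.207,.06,.026);save(c,'top1.png')
p=V[(V[...,2]>.076)&(V[...,2]<.1)&(abs(V[...,0]-.51)<.06)&(abs(V[...,1]-.207)<.028)];print(p.mean(0),np.percentile(p,[2,98],0).round(4))
rect(V,'trS',.03,.045,.653,-.115,.03,.04);rect(V,'capS',.03,.06,.66,-.264,.03)
cv2.imwrite('pics/t2.png',cv2.resize(cv2.imread('pics/top1.png')[110:300,90:400],None,fx=2.5,fy=2.5,interpolation=cv2.INTER_CUBIC))
E
```

```text
capL(.065/.060) 647 [ 0.558  -0.2978] [0.034 0.035] 88.8 z [0.0598 0.0649]
relay 302 [ 0.5001 -0.2977] [0.029 0.02 ] 0.3 z [0.0467 0.0484]
hs 435 [ 0.4298 -0.2982] [0.07  0.043] 0.2 z [0.0378 0.0395]
capS 565 [ 0.6654 -0.2646] [0.03 0.03] 46.0 z [0.0397 0.045 ]
trS 787 [ 0.661  -0.1163] [0.045 0.034] 79.3 z [0.0358 0.0377]
trL 251 [0.4969 0.2104] [0.041 0.077] 89.6 z [0.087  0.0946]
[0.50870712 0.2076256  0.08661792] [[0.4819 0.1907 0.0774]
 [0.5341 0.2299 0.0941]]
trS 128 [ 0.6558 -0.1147] [0.038 0.043] 0.9 z [0.0365 0.0427]
capS 83 [ 0.6619 -0.2629] [0.031 0.028] 41.9 z [0.0407 0.0472]
```

View pics/t2.png

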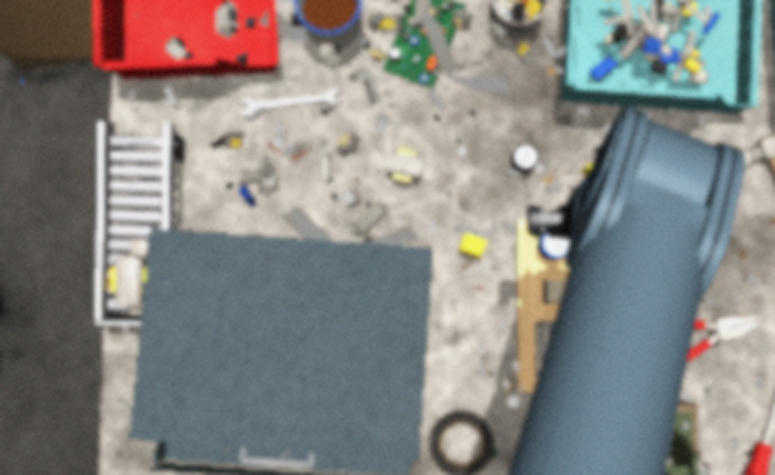

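The top picture shows the transformer against the stop at (125,280), the lookalikes unmoved at (403,165) and (525,157), and the capacitor in its recess at (555,245). All measurements are within limits, so I'm handing in.

```bash
python3 -c "
from cell import arm
print(arm.close_job())"
```

```text
the job is handed in; nothing more can be done
None
```

I handed the job in at about 32 s: the heat sink, relay and larger capacitor are seated in their recesses, the larger transformer rolled down and rests against the stop, and both look-alikes are where they were; my last measurements were within limits, but the hand-in returned no verdict.

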